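Stand the finish reference board on its folding leg

ROBOT

A 7-joint arm with a two-finger parallel gripper is mounted at the origin on the work surface. World frame = base frame: x ahead of the robot, y to its left, z up, the work surface at z = 0. Lengths are in m, angles in rad, forces in N, time in s.
With the tool pointing down it reaches from about 0.425 to 0.925 m from the base axis. Payload 6.8 kg.
Tool frame: the origin (TCP) lies midway between the tips of the shut fingers; the grasp point (between the pads) lies 19 mm behind it; z points along the fingers, y is the direction in which the jaws open and shut (so a half turn about z gives the same grasp; the last joint's range is limited). The gripper opens to 85 mm and grips with 20 to 120 N. Pads are 22 mm wide; open, the fingers measure 114 mm over their backs; the gripper's body (76 mm by 85 mm) begins 54 mm behind the grasp point. The pads swing forward as they close: fully open they stand 13 mm farther back than shut.
Start: joints at [-1.366, 0.477, 0.022, 1.555, -0.011, 1.109, -0.083], TCP at [0.208, 0.642, 0.231] pointing down, gripper open.
Joint ranges: [-2.96, 2.96], [-0.34, 2.1], [-1.41, 1.46], [0.24, 2.44], [-1.37, 4.51], [0.17, 1.92], [-2.96, 2.96]. Speed limits (rad/s): [2.39, 2.39, 3.14, 3.14, 3.14, 3.14, 3.14].

INTERFACE

Orientations are given as a rotation vector (axis times angle).
In Python, from bench import r, imaging gives the robot as it stands.
- The arm moves only by the tool jog_arm, never from a script. Its argument "rows" is a list of rows, each an object with "delta_rot": the turn, a rotation vector about the tool's x, y, z in degrees, a list of three; "xyz": the shift along the tool's x, y, z in cm, a list of three; "fingers": the closure, from 0 (fully open) to 1 (shut). A call has exactly 5 rows; each row is the pose to reach, as a shift and turn from the pose measured when the call began, along the tool's axes at that moment; what a row does not reach only later rows make up. A row lasts 1/12 s, in which the tool goes at most 41.7 mm and 7.16 degrees, less where a joint would pass 70% of its speed; a pose out of reach is approached as far as the arm can. A call with a gripper value outside its range is refused whole. The fingers move at their own pace and stop on an object; "grip_force" is the grip in N (left out, the last holds). Time passes only in rows, so rows that repeat a pose let the fingers close, or fill a call up. It gives the time, the measured TCP pose, the force and the opening at its end, in the units of the state.
- r.get_obs(): the state, without advancing time (a new reading comes with each control period).
- imaging.grab_frame(name): name is "scene" or "top" or "wrist"; returns the picture (420x560x3 uint8, blue, green, red); there is no depth.
- imaging.camera_info(name): a dict with "camera_matrix" (3x3 intrinsics, pixels), "k1" (the pictures are not rectified: a ray, as slopes to the right and down, at radius r is drawn at 1 + k1 r^2 times it, then the intrinsics apply), "xyz" and "attitude" of the camera in the world. Camera axes: x right, y down, z forward; pixel columns grow to the right and rows downward; lengths in m; the calibration is good to about 2 mm. A picture is of the moment at which its call begins: read the wrist's pose just before it. camera_info takes no time and is no camera call; for the wrist camera it gives the pose at the moment of the call.
- r.hand_in(): hands the job in, once; it reports no verdict.
Trained networks look in the newest picture that a camera, given by its name, has taken for a name from the list of things; names that differ only in an ending like _2 or _b are one class to them, and where a whole thing is asked for, a point or a joint stands for the part that bears it (a point fixed in the world has none). Each returns a list of dicts, best first, with "conf" (0 to 1); they miss things now and then, are a little off and sometimes report something else, mostly with a low value. They report only what shows in the picture. A call takes as long as a camera call. They do not tell look-alikes from the thing itself.
- imaging.find_in(camera, query): "position" ([column, row] in pixels, amid what is visible of it).
- imaging.cut_out(camera, query): "region" (420x560 bool, what is visible of it) and "position" ([column, row] in pixels, amid what is visible of it).
- imaging.tip_of(camera, query): "position" ([column, row] in pixels: a listed point, or the origin of a listed thing).
The state is a dict: "clock": time; "joints": joint angles; "qvel": joint speeds; "tau": joint torques, N m; "tcp_pos": TCP position; "orientation": TCP orientation; "contact_force": force on the tool from outside, world axes, zero at the start; "moment": the same for the moment, N m; "grip_width": finger opening in m.
Only numpy, scipy, OpenCV 4.12 (cv2) and the standard library are available. Lean on these libraries where they do the work, as an engineer would, in place of code of your own. Each camera call takes 0.05 s, during which the arm holds its last target.

TASK

Set up the finish reference board: while it stands in its rack, push its folding leg out with a fingertip, without gripping or forcing it, until it comes up firmly against its stop. Then lift the board up out of the rack and stand it in the middle of the red-brown mat, square to the mat with its sample discs facing the mat's front edge (the robot's side), set down gently and leaning back on the open leg. Leave everything else where it is.

Things in the scene. Friction and masses are not known exactly. Their poses are not given: they have to be found in the camera images.
- board_mid (a point): Reference board: flat aluminium plate 220 wide, 190 high, 12 mm thick, about 0.6 kg, six round sample discs in its front, a folding leg on its back; starts upright in the rack's slots. Point: middle of the plate. Axes: x out of the back (leg side), y along the width, z to the top edge. Lift it by its top edge, across the thickness: the upper 40 mm are clear of the leg.
- board_foot (a point): Middle of the board's bottom edge (mid-thickness), 95 mm below board_mid; same axes. Stood on the mat on its open leg, the board leans back 14 degrees (0.24 rad), resting on this edge and on the leg's rubber foot about 95 mm behind it.
- leg: Folding leg: gate-shaped frame of 8 mm dark steel bar, 88 mm from hinge to free edge, from 33 to 150 mm above the board's bottom edge. Swings like a door about the board's z. Origin: on the hinge axis, 13 mm behind the plate's middle, level with its bottom edge. y axis: hinge to free edge; folded flat it is the board's +y, and it opens towards the board's +x. Starts 0.6 to 1.35 rad open.
- leg_edge (a point): Point on the leg's free edge, 88 mm from the hinge, 139 mm above the board's bottom edge; leg's axes. Here about 1 N moves the leg; it stays where left. Its rubber-buffered stop is set differently on each board, 1.3 to 1.8 rad open, and is found only by feel; the buffer yields some 3 mm here under 10 N. Pressing 5 to 8 N is firm; 12 N, or a grip, bends the hinge.
- rack: Fixed rack: grey base plate 130 x 246 x 12 mm with a slotted aluminium cheek at each end, rising 70 mm above it. The slots hold the outer 16 mm of the board's sides, 2 mm play before and behind, 2 mm at each side; the board stands on the base plate and draws straight up. Open between the cheeks (188 mm). Origin: centre of the underside; axes as the board's at the start.
- mat: Fixed red-brown rubber mat, 260 (x) x 300 (y) x 3 mm, lying beside the rack. Origin: centre of its underside. Its front edge is the one at -x, towards the robot.
- spanner_grip (a point): bystander: steel spanner, 150 mm long, lying at the left; a point on its handle
- puck_mid (a point): bystander: plain steel puck, 52 mm across, 22 mm high, near the front of the rack; this point is its centre
- blank_mid (a point): bystander: white ceramic disc, 44 mm across, 16 mm high, lying on the front part of the mat; this point is its centre
- jigstand_mid (a point): bystander: aluminium waisted jig stand, 60 mm across at its top, 102 mm high, behind the mat; this point is its centre
- slurry_mid (a point): bystander: white round bottle with grey cap, 56 mm across, 150 mm high, behind the rack; this point is its centre
- condring_mid (a point): bystander: steel conditioning ring, 104 mm across, 26 mm high; this point is its centre
- dish_mid (a point): bystander: low glass dish, 90 mm across, 30 mm high; this point is its centre
Not all that is in view belongs to the job. Of the things that look like the part that bears board_mid, the smaller one is meant.

How it is judged:
On the way, in this order (a step that is already met when the one before it is completed fails the run):
1. with the board down in the rack, the leg is pressed against its stop by the fingers (over 3 N, leg standing still, over 68 degrees out) (contact force between the fingers and leg above 3 N and angular speed of leg below 0.15 rad/s and height (world z) of board_foot below 0.03 m and angle between the y axis of leg and the y axis of board_mid, either way round above 1.2 rad), for 0.1 s.
2. the board is lifted up clear of the rack with the leg still out (height (world z) of board_foot above 0.085 m and angle between board_mid's own z axis and vertical below 0.5 rad and angle between the y axis of leg and the y axis of board_mid, either way round above 1.2 rad), for 0.1 s.
At the end, for the whole second after the job is handed in: At rest and released on the mat, on its bottom edge and the leg's foot, leaning back 10 to 18 degrees, leg over 68 degrees out, bottom edge's middle within 45 mm of the mat centre sideways and -50 to +40 mm front to back, square within 10 degrees, discs to the mat's front edge (x of board_foot in the frame of mat between -0.05 and 0.04 m and y of board_foot in the frame of mat between -0.045 and 0.045 m and angle between the y axis of board_mid and the y axis of mat, either way round below 0.18 rad and x of leg_edge in the frame of board_foot above 0.08 m and x of leg_edge in the frame of mat above 0.03 m and angle between board_mid's own z axis and vertical between 0.17 and 0.32 rad and height (world z) of board_foot below 0.012 m and angle between the y axis of leg and the y axis of board_mid, either way round above 1.2 rad and contact force between leg and mat above 0.2 N and linear speed of leg below 0.02 m/s); the robot touches nothing.
It fails at once if the leg is gripped or forced: over 12 N between fingers and leg (contact force between the fingers and leg above 12 N).
It fails at once if the board is dropped or slammed down: over 60 N on the mat (contact force between board and mat above 60 N).
It fails at once if a bystander is moved by more than 20 mm (distance of any of puck_mid, blank_mid, jigstand_mid, slurry_mid, condring_mid, dish_mid, spanner_grip from where it was at the start of the episode above 0.02 m).
It also fails if it takes over 69 s, if anything falls off the work surface, if the arm or the gripper's body presses on something with over 40 N, if the wrist force passes 120 N, or if a joint passes its speed limit or range.

## Working session

There is one attempt and no reset: what is moved stays moved. The work goes in short steps, Python scripts to look and compute and a tool call to move; the robot and the scene stay as the last step left them, time stands still between calls to the robot, and variables do not carry over. Pictures are saved under pics/ and viewed, and the job is handed in when it is done.

Besides the shell and the picture viewer there is one more tool, called after "Request:" by a JSON object that holds its "name" and its "arguments". jog_arm: Moves the arm, as the interface text tells. Its arguments: {"type":"object","properties":{"rows":{"type":"array","items":{"type":"object","properties":{"delta_rot":{"type":"array","items":{"type":"number"}},"xyz":{"type":"array","items":{"type":"number"}},"fingers":{"type":"number"}}}},"grip_force":{"type":"number"}},"required":["rows"]}

```bash
ls; mkdir -p pics; python3 - <<'E'
from bench import r, imaging
import cv2
print(r.get_obs())
for n in ["scene","top","wrist"]:
    print(n,imaging.camera_info(n))
    cv2.imwrite(f"pics/{n}0.png",imaging.grab_frame(n))
    for q in ["board_mid","board_foot","leg","leg_edge","rack","mat"]:
        pass
print(r.get_obs()["clock"])
E
```

```text
pics
{'clock': 0.0, 'joints': array([-1.3661014 ,  0.4777874 ,  0.02234357,  1.55646768, -0.01148818,
        1.10932527, -0.08311475]), 'qvel': array([-0.00085792, -0.00082426, -0.00055788,  0.00061695, -0.00058519,
       -0.0007686 ,  0.0007876 ]), 'tau': array([ 1.94736887e-03, -5.96459985e+01,  1.60811808e+00, -2.81196892e+01,
        1.21677914e-02,  9.21989704e-03, -6.13375249e-06]), 'tcp_pos': array([0.20754431, 0.64166106, 0.23032748]), 'orientation': array([-4.89301289e-01, -3.10311163e+00,  2.91235028e-03]), 'contact_force': array([ 0.67460709, -0.43376275,  0.49177389]), 'moment': array([0.02737341, 0.02260783, 0.00110576]), 'grip_width': 0.08562612272657102}
scene {'camera_matrix': array([[454.02640226,   0.        , 280.09610343],
       [  0.        , 454.02640226, 210.37533214],
       [  0.        ,   0.        ,   1.        ]]), 'k1': -0.003469743938963964, 'xyz': array([1.57833063, 0.16491507, 0.93630638]), 'attitude': array([-1.52208402, -1.87165968,  0.90163114])}
top {'camera_matrix': array([[523.21976316,   0.        , 275.38260031],
       [  0.        , 523.21976316, 211.16199879],
       [  0.        ,   0.        ,   1.        ]]), 'k1': -0.14920563913677454, 'xyz': array([ 0.28179612, -0.02918617,  1.84416176]), 'attitude': array([-2.17425344,  2.13653967, -0.15683964])}
wrist {'camera_matrix': array([[350.80259792,   0.        , 278.52059623],
       [  0.        , 350.80259792, 206.60939061],
       [  0.        ,   0.        ,   1.        ]]), 'k1': 0.02697940225201501, 'xyz': array([0.13542657, 0.66458394, 0.37280771]), 'attitude': array([2.33559407, 1.69989247, 0.25397771])}
0.15
```

View pics/scene0.png

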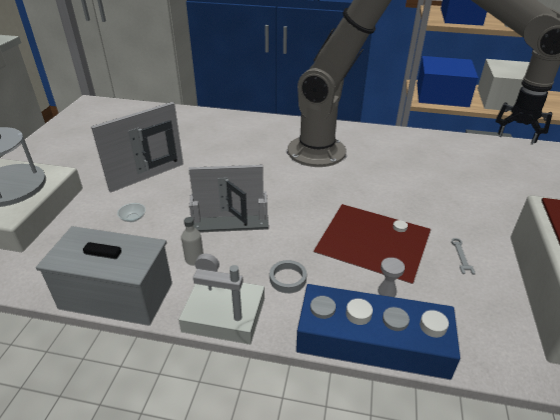

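View pics/top0.png

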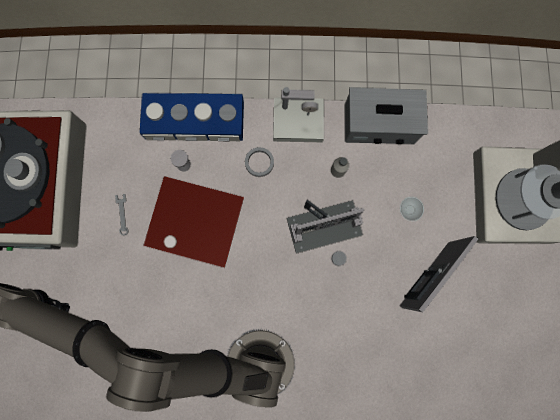

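View pics/wrist0.png

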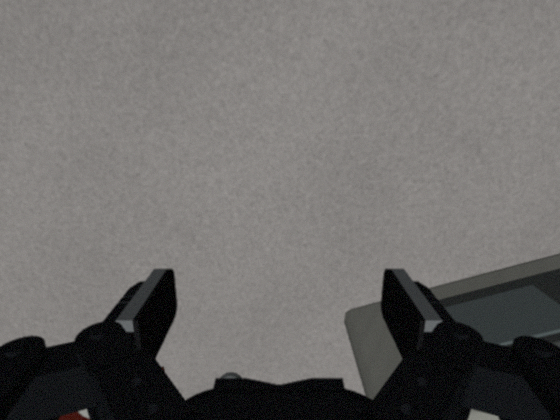

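The board in the rack shows in the scene picture at (228,200) and in the top picture at (325,222). Its leg is partly open. The mat is at (195,222) in top, and the larger look-alike leans free at (438,273).

```bash
cat > h.py <<'E'
import numpy as np, cv2
from scipy.spatial.transform import Rotation as R
from bench import r, imaging
def cam(n):
    c=imaging.camera_info(n); return c["camera_matrix"],c["k1"],np.array(c["xyz"]),R.from_rotvec(c["attitude"]).as_matrix()
def proj(c,P):
    K,k,t,A=c; p=(np.atleast_2d(P)-t)@A; s=p[:,:2]/p[:,2:]; s=s*(1+k*(s**2).sum(1,keepdims=True))
    return s@K[:2,:2].T+K[:2,2]
def ray(c,uv):
    K,k,t,A=c; s0=(np.array(uv,float)-K[:2,2])/[K[0,0],K[1,1]]; s=s0.copy()
    for _ in range(30): s=s0/(1+k*(s@s))
    d=A@np.array([s[0],s[1],1]); return t,d/np.linalg.norm(d)
def atz(c,uv,z):
    t,d=ray(c,uv); return t+d*(z-t[2])/d[2]
def tri(c1,u1,c2,u2):
    M=np.zeros((3,3));b=np.zeros(3)
    rs=[ray(c1,u1),ray(c2,u2)]
    for t,d in rs:
        Q=np.eye(3)-np.outer(d,d); M+=Q;b+=Q@t
    p=np.linalg.solve(M,b); return p,[np.linalg.norm((np.eye(3)-np.outer(d,d))@(p-t)) for t,d in rs]
E
python3 - <<'E'
from h import *
for n in ["scene","top"]:
    imaging.grab_frame(n)
    for q in ["board_mid","board_foot","leg","leg_edge","rack","mat"]:
        print(n,q,[(np.round(d["position"],1),round(d["conf"],2)) for d in imaging.tip_of(n,q)])
for n in ["top"]:
    c=cam(n)
    img=imaging.grab_frame(n)
    for q in ["rack","mat"]:
        m=imaging.cut_out(n,q)[0]; cv2.imwrite(f"pics/m_{n}_{q}.png",m["region"].astype(np.uint8)*255)
        print(q,m["conf"],cv2.minAreaRect(np.argwhere(m["region"])[:,::-1].astype(np.float32)))
    big=cv2.resize(img[180:270,250:400],None,fx=5,fy=5,interpolation=cv2.INTER_CUBIC); cv2.imwrite("pics/topcrop.png",big)
img=imaging.grab_frame("scene"); cv2.imwrite("pics/scenecrop.png",cv2.resize(img[150:250,170:290],None,fx=6,fy=6,interpolation=cv2.INTER_CUBIC))
print(r.get_obs()["clock"])
E
```

```text
scene board_mid [(array([227.8, 193.6]), 0.58), (array([139.8, 146.4]), 0.57), (array([244.4, 195.7]), 0.15)]
scene board_foot [(array([225.8, 210.4]), 0.86), (array([144. , 178.1]), 0.82)]
scene leg [(array([227.8, 217.1]), 0.97), (array([149.1, 180.7]), 0.61)]
scene leg_edge [(array([243.3, 195.4]), 0.87), (array([169.7, 124.5]), 0.72)]
scene rack [(array([228.6, 217.2]), 0.84)]
scene mat [(array([372.4, 241.8]), 0.85)]
top board_mid [(array([325. , 221.2]), 0.79)]
top board_foot [(array([325.4, 224.4]), 0.9), (array([428., 273.]), 0.86)]
top leg [(array([323. , 223.5]), 0.76), (array([419.3, 270.6]), 0.74)]
top leg_edge [(array([415.2, 296. ]), 0.9), (array([305.6, 202.7]), 0.58)]
top rack [(array([322.7, 228.1]), 0.85)]
top mat [(array([191.4, 223.9]), 0.77)]
rack 0.87 ((325.98443603515625, 226.240966796875), (37.308712005615234, 73.344970703125), 75.25643920898438)
mat 0.97 ((193.26116943359375, 221.03692626953125), (84.11441802978516, 72.50003051757812), 15.172914505004883)
1.05
```

View pics/topcrop.png

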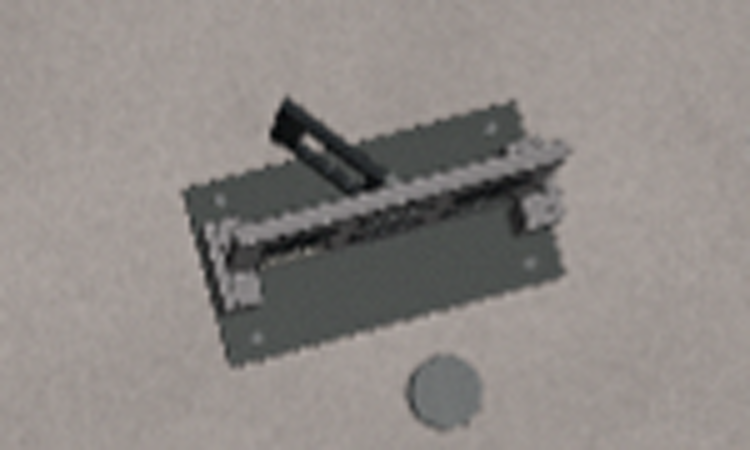

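View pics/scenecrop.png

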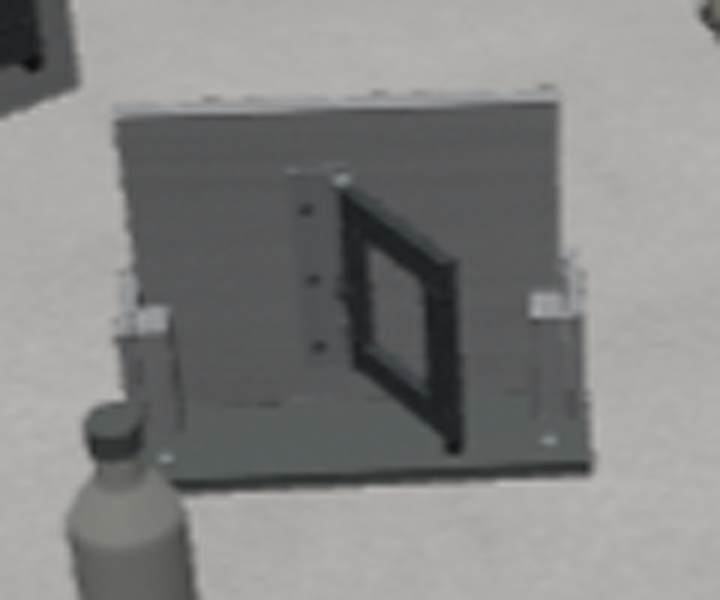

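```bash
cat > fit.py <<'E'
from h import *
from scipy.optimize import least_squares
ct=cam("top"); cs=cam("scene")
o=np.array([250,180.])
cr=np.array([(182,190),(520,98),(565,270),(232,367)])/5+o
P=np.array([atz(ct,u,0.012) for u in cr]); print(P.round(4)); 
# corner order: (+x,+y),(+x,-y),(-x,-y),(-x,+y)
loc=np.array([(65,123),(65,-123),(-65,-123),(-65,123)])/1000
f=lambda v:((np.array([[np.cos(v[2]),-np.sin(v[2])],[np.sin(v[2]),np.cos(v[2])]])@loc.T).T+v[:2]-P[:,:2]).ravel()
s=least_squares(f,[.45,-.1,0]); print("rack",s.x,np.abs(s.fun).max())
m=imaging.cut_out("top","mat")[0]["region"].astype(np.uint8)
c=max(cv2.findContours(m,0,2)[0],key=cv2.contourArea); box=cv2.approxPolyDP(c,10,True)[:,0]; print(box)
Q=np.array([atz(ct,u,0.003) for u in box]); print(Q.round(4)); print("mat",Q.mean(0),np.linalg.norm(Q-np.roll(Q,1,0),axis=1))
E
python3 - <<'E'
import runpy; from h import *
imaging.grab_frame("top")
g=runpy.run_path("fit.py"); ct,cs=g["ct"],g["cs"]
x,y,th=g["s"].x
Rz=R.from_euler("z",th).as_matrix()
def W(p): return (Rz@np.atleast_2d(p).T).T+[x,y,0]
# scene board top corners back face
sc=np.array([170,150.])
print("scene top-back edge corners meas",np.array([(118,115),(558,98)])/6+sc, "pred", proj(cs,W([[.006,-.11,.202],[.006,.11,.202]])))
print("rack corners scene meas",np.array([(590,465),(170,485)])/6+sc,"pred",proj(cs,W([[.065,.123,.012],[.065,-.123,.012]])))
for a in np.arange(.6,1.4,.1):
    e=[[.013+.088*np.sin(a),.088*np.cos(a),z] for z in(.162,.045)]
    print(round(a,2),proj(cs,W(e)).round(1).tolist(),proj(ct,W(e)).round(1).tolist())
print("meas scene",np.array([(457,262),(455,450)])/6+sc,"top",np.array([(280,115)])/5+[250,180])
print(tri(ct,[305.6,202.7],cs,[243.3,195.4]))
print(tri(ct,[325,221.2],cs,[227.8,193.6]))
for q in ["puck_mid","blank_mid","jigstand_mid","slurry_mid","condring_mid","dish_mid","spanner_grip"]:
    d=imaging.tip_of("top",q); print(q,[(atz(ct,e["position"],.02).round(3),round(e["conf"],2)) for e in d[:2]])
E
```

```text
[[ 0.5086 -0.0838  0.012 ]
 [ 0.579  -0.3239  0.012 ]
 [ 0.4564 -0.3556  0.012 ]
 [ 0.3844 -0.1206  0.012 ]]
rack [ 0.48209949 -0.22100624  0.28680642] 0.0033438921913867548
[[164 176]
 [142 246]
 [224 265]
 [242 199]]
[[0.6541 0.3589 0.003 ]
 [0.4002 0.4264 0.003 ]
 [0.3396 0.1325 0.003 ]
 [0.5751 0.0751 0.003 ]]
mat [0.49221535 0.24821254 0.003     ] [0.29462182 0.26271345 0.30008772 0.24241775]
scene top-back edge corners meas [[189.66666667 169.16666667]
 [263.         166.33333333]] pred [[187.59000169 167.72488378]
 [261.75906345 164.82026301]]
rack corners scene meas [[268.33333333 227.5       ]
 [198.33333333 230.83333333]] pred [[267.88092967 225.74807972]
 [189.13740196 229.59146566]]
0.6 [[250.4, 187.2], [251.6, 217.9]] [[303.2, 208.6], [301.1, 213.4]]
0.7 [[248.6, 188.6], [249.9, 219.4]] [[304.2, 206.2], [302.0, 211.0]]
0.8 [[246.6, 190.0], [248.1, 220.9]] [[305.4, 203.8], [303.2, 208.8]]
0.9 [[244.4, 191.2], [246.0, 222.2]] [[306.9, 201.6], [304.5, 206.7]]
1.0 [[242.0, 192.4], [243.7, 223.3]] [[308.6, 199.5], [306.1, 204.8]]
1.1 [[239.4, 193.4], [241.2, 224.4]] [[310.4, 
[... 313 characters left out ...]
0.0036440266843175122), np.float64(0.0036440266843174385)])
(array([ 0.48951665, -0.21350798,  0.10305776]), [np.float64(0.002631021250850917), np.float64(0.0026310212508508907)])
puck_mid [(array([ 0.375, -0.259,  0.02 ]), 0.42)]
blank_mid [(array([0.427, 0.321, 0.02 ]), 0.68), (array([ 0.701, -0.27 ,  0.02 ]), 0.64)]
jigstand_mid [(array([0.422, 0.319, 0.02 ]), 0.55), (array([0.702, 0.297, 0.02 ]), 0.54)]
slurry_mid [(array([ 0.701, -0.272,  0.02 ]), 0.58)]
condring_mid [(array([0.698, 0.017, 0.02 ]), 0.74), (array([ 0.494, -0.214,  0.02 ]), 0.43)]
dish_mid [(array([ 0.542, -0.513,  0.02 ]), 0.69), (array([ 0.495, -0.233,  0.02 ]), 0.35)]
spanner_grip [(array([0.469, 0.497, 0.02 ]), 0.64)]
```

```bash
cat >> h.py <<'E'
def delta(xyz,Rt=None):
    o=r.get_obs(); A=R.from_rotvec(o["orientation"])
    Rt=A if Rt is None else Rt
    return (A.inv().apply(np.array(xyz)-o["tcp_pos"])*100).round(2), np.degrees((A.inv()*Rt).as_rotvec()).round(2)
def down(yaw,tilt=0):
    # tool y along heading yaw (board x), tool z down; tilt about board y (top towards board +x)
    Bd=R.from_euler("z",yaw)*R.from_euler("y",tilt)
    L=R.from_matrix(np.array([[0,1,0],[1,0,0],[0,0,-1]]).T)  # cols: tool x=+y_b, tool y=+x_b, z=-z_b
    return Bd*L
E
python3 - <<'E'
from h import *
o=r.get_obs(); A=R.from_rotvec(o["orientation"]); c=cam("wrist")
print(A.as_matrix().round(3)); print("cam in tool",A.inv().apply(c[2]-o["tcp_pos"]).round(4)); print((A.inv().as_matrix()@c[3]).round(3))
print(down(.287).as_matrix().round(3))
print(delta([.45,.4,.35],down(.287)),delta([.51,-.13,.40],down(.287)))
# mat better
img=imaging.grab_frame("top"); ct=cam("top")
b,g,rr=[img[...,i].astype(int) for i in range(3)]
m=((rr>60)&(g<50)&(rr>2*g)).astype(np.uint8); m[:, :130]=0; m[:,260:]=0;m[:150]=0
c=max(cv2.findContours(m,0,2)[0],key=cv2.contourArea)
pts=np.array([atz(ct,p,.003)[:2] for p in cv2.convexHull(c)[:,0]]).astype(np.float32)
print(cv2.minAreaRect(pts*1000))
E
```

```text
[[-0.951  0.308 -0.   ]
 [ 0.308  0.951 -0.   ]
 [ 0.    -0.    -1.   ]]
cam in tool [ 0.0756 -0.0007 -0.1424]
[[ 0.    -0.956 -0.294]
 [ 1.    -0.     0.   ]
 [-0.    -0.294  0.956]]
[[-0.283  0.959  0.   ]
 [ 0.959  0.283  0.   ]
 [ 0.     0.    -1.   ]]
(array([-30.51, -15.59, -11.87]), array([-0.  , -0.  , 55.63])) (array([-52.53, -64.17, -16.87]), array([-0.  , -0.  , 55.63]))
((493.6318664550781, 246.41070556640625), (298.2154846191406, 257.6162109375), 76.27023315429688)
```

Request:
{"name": "jog_arm", "arguments": {"rows": [{"xyz": [-30.5, -15.6, -11.9], "delta_rot": [0, 0, 55.6], "fingers": 1}, {"xyz": [-30.5, -15.6, -11.9], "delta_rot": [0, 0, 55.6], "fingers": 1}, {"xyz": [-30.5, -15.6, -11.9], "delta_rot": [0, 0, 55.6], "fingers": 1}, {"xyz": [-30.5, -15.6, -11.9], "delta_rot": [0, 0, 55.6], "fingers": 1}, {"xyz": [-30.5, -15.6, -11.9], "delta_rot": [0, 0, 55.6], "fingers": 1}]}}

```text
clock: 1.97
tcp_pos: [0.348, 0.5016, 0.3005]
orientation: [-1.428, -2.798, -0.001]
contact_force: [0.6, 0.8, 0.0]
grip_width: 0.0256
```

```bash
python3 -c "
from h import *
print(delta([.51,-.10,.40],down(.287)))"
```

```text
(array([-58.22, -22.17,  -9.98]), array([ 1.000e-02, -2.000e-02,  1.948e+01]))
```

Request:
{"name": "jog_arm", "arguments": {"rows": [{"xyz": [-58.2, -22.2, -10], "delta_rot": [0, 0, 19.5], "fingers": 1}, {"xyz": [-58.2, -22.2, -10], "delta_rot": [0, 0, 19.5], "fingers": 1}, {"xyz": [-58.2, -22.2, -10], "delta_rot": [0, 0, 19.5], "fingers": 1}, {"xyz": [-58.2, -22.2, -10], "delta_rot": [0, 0, 19.5], "fingers": 1}, {"xyz": [-58.2, -22.2, -10], "delta_rot": [0, 0, 19.5], "fingers": 1}]}}

```text
clock: 2.38
tcp_pos: [0.4006, 0.3025, 0.3332]
orientation: [-1.882, -2.515, -0.001]
contact_force: [1.3, -0.3, 0.5]
grip_width: 0.0003
```

```bash
python3 -c "
from h import *
print(delta([.51,-.10,.40],down(.287)))"
```

```text
(array([-41.69,  -0.87,  -6.72]), array([ 0.02, -0.05, -0.04]))
```

Request:
{"name": "jog_arm", "arguments": {"rows": [{"xyz": [-41.7, -0.9, -6.7], "delta_rot": [0, 0, 0], "fingers": 1}, {"xyz": [-41.7, -0.9, -6.7], "delta_rot": [0, 0, 0], "fingers": 1}, {"xyz": [-41.7, -0.9, -6.7], "delta_rot": [0, 0, 0], "fingers": 1}, {"xyz": [-41.7, -0.9, -6.7], "delta_rot": [0, 0, 0], "fingers": 1}, {"xyz": [-41.7, -0.9, -6.7], "delta_rot": [0, 0, 0], "fingers": 1}]}}

```text
clock: 2.8
tcp_pos: [0.4541, 0.1038, 0.3663]
orientation: [-1.882, -2.515, -0.003]
contact_force: [0.9, 0.3, 0.0]
grip_width: -0.0001
```

```bash
python3 -c "
from h import *
print(delta([.51,-.10,.40],down(.287)))"
```

```text
(array([-21.12,  -0.39,  -3.4 ]), array([ 0.08, -0.1 , -0.04]))
```

Request:
{"name": "jog_arm", "arguments": {"rows": [{"xyz": [-20, -0.4, -3.4], "delta_rot": [0, 0, 0], "fingers": 1}, {"xyz": [-20, -0.4, -3.4], "delta_rot": [0, 0, 0], "fingers": 1}, {"xyz": [-20, -0.4, -3.4], "delta_rot": [0, 0, 0], "fingers": 1}, {"xyz": [-20, -0.4, -3.4], "delta_rot": [0, 0, 0], "fingers": 1}, {"xyz": [-20, -0.4, -3.4], "delta_rot": [0, 0, 0], "fingers": 1}]}}

```text
clock: 3.22
tcp_pos: [0.5067, -0.092, 0.401]
orientation: [1.883, 2.515, 0.006]
contact_force: [0.4, 0.1, 0.5]
grip_width: 0.0003
```

```bash
python3 -c "
from h import *
o=r.get_obs();print(o['tcp_pos'],o['qvel'].round(3))
im=imaging.grab_frame('wrist'); c=cam('wrist'); print(r.get_obs()['tcp_pos'])
x,y,th=.4821,-.221,.2868
Rz=R.from_euler('z',th).as_matrix()
def W(p): return (Rz@np.atleast_2d(p).T).T+[x,y,0]
cv2.imwrite('pics/w1raw.png',im)
a=.85
for P,col in ((W([[.065,.123,.012],[.065,-.123,.012],[-.065,-.123,.012],[-.065,.123,.012]]),(0,255,0)),(W([[.006,.11,.202],[.006,-.11,.202],[-.006,-.11,.202],[-.006,.11,.202]]),(0,0,255)),(W([[.013,0,.162],[.013+.088*np.sin(a),.088*np.cos(a),.162],[.013+.088*np.sin(a),.088*np.cos(a),.045]]),(255,0,0))):
    cv2.polylines(im,[proj(c,P).round().astype(int)],col!=(255,0,0),col,1)
cv2.imwrite('pics/w1.png',im)
for q in ['leg_edge','board_mid','leg','rack']: print(q,[(np.round(d['position'],1),round(d['conf'],2)) for d in imaging.tip_of('wrist',q)])
"
```

```text
[ 0.50668384 -0.09198569  0.400958  ] [ 0.637  0.451  0.51  -0.479 -0.338  0.176  1.2  ]
[ 0.50768548 -0.09991793  0.40246829]
leg_edge [(array([301. , 218.8]), 0.59)]
board_mid [(array([238.4, 242.8]), 0.78)]
leg [(array([248.8, 223.1]), 0.83)]
rack [(array([241.7, 219.1]), 0.87)]
```

View pics/w1.png

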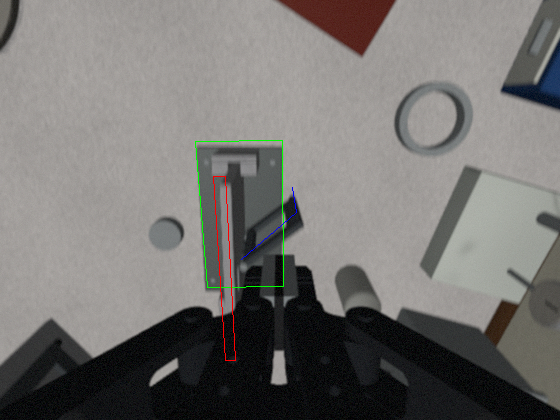

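```bash
cat > ov.py <<'E'
from h import *
import sys
def ov(name,x,y,th,a,cn='wrist',crop=None,k=1):
    c=cam(cn); im=imaging.grab_frame(cn); 
    raw=im.copy()
    Rz=R.from_euler('z',th).as_matrix()
    W=lambda p:(Rz@np.atleast_2d(p).T).T+[x,y,0]
    im=cv2.resize(im,None,fx=2,fy=2)
    f=lambda P:(proj(c,P)*2).round().astype(int)
    e=[.013+.088*np.sin(a),.088*np.cos(a)]
    for P,cl,col in ((W([[.065,.123,.012],[.065,-.123,.012],[-.065,-.123,.012],[-.065,.123,.012]]),1,(0,255,0)),(W([[.006,.11,.202],[.006,-.11,.202],[-.006,-.11,.202],[-.006,.11,.202]]),1,(0,0,255)),(W([[.013,0,.162],e+[.162],e+[.045]]),0,(255,0,0))):
        cv2.polylines(im,[f(P)],bool(cl),col,1)
    if crop: im=im[2*crop[1]:2*crop[3],2*crop[0]:2*crop[2]]; im=cv2.resize(im,None,fx=k,fy=k)
    cv2.imwrite(name,im); return raw
E
python3 -c "
from ov import *
print(r.get_obs()['qvel'].round(3))
raw=ov('pics/w2.png',.4821,-.221,.2868,.85,crop=(180,120,330,300),k=1.6)
cv2.imwrite('pics/w2raw.png',raw)
"
```

```text
[-0.022 -0.003 -0.025  0.01   0.001  0.001 -0.001]
```

View pics/w2.png

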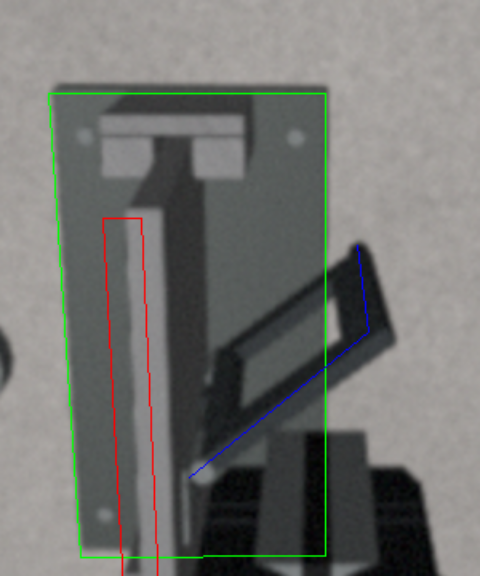

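```bash
python3 -c "
from h import *
from scipy.optimize import least_squares
c=cam('wrist'); 
S=lambda p: np.array(p,float)/3.2+[180,120]
base=S([(54,90),(328,90),(326,556),(82,553)]); loc=np.array([(-65,123),(65,123),(65,-123),(-65,-123)])/1000
P=np.array([atz(c,u,.012) for u in base])
f=lambda v:(R.from_euler('z',v[2]).apply(np.c_[loc,np.zeros(4)])+[v[0],v[1],.012]-P)[:,:2].ravel()
s=least_squares(f,[.48,-.22,.287]); print(s.x,(s.fun*1000).round(1))
v=s.x
toR=lambda p:R.from_euler('z',-v[2]).apply(np.array(p)-[v[0],v[1],0]).round(4)
for n,p,z in (('slot',(173,157),.082),('cheek L',(102,125),.082),('cheek R',(245,125),.082),('top far front',(127,209),.202),('top far back',(163,209),.202),('top low front',(142,572),.202),('top low back',(178,572),.202),('hinge top',(205,472),.162),('leg tip top',(394,341),.162),('tip inner',(365,318),.162),('tip low',(358,245),.045)):
  print(n,toR(atz(c,S(p),z)))
"
```

```text
[ 0.48327867 -0.21855029  0.28335655] [-0.7  0.   1.  -0.2 -0.3  0.8  0.  -0.6]
slot [-0.0008  0.1048  0.082 ]
cheek L [-0.0295  0.1179  0.082 ]
cheek R [0.0293 0.1182 0.082 ]
top far front [-0.0004  0.1114  0.202 ]
top far back [0.0108 0.1115 0.202 ]
top low front [-0.0008 -0.0166  0.202 ]
top low back [ 0.0116 -0.0166  0.202 ]
hinge top [0.0175 0.0011 0.162 ]
leg tip top [0.0868 0.0534 0.162 ]
tip inner [0.0762 0.0621 0.162 ]
tip low [0.0781 0.0572 0.045 ]
```

```bash
cat >> h.py <<'E'
RX,RY,RT=.4833,-.2186,.2834
def W(p): return R.from_euler('z',RT).apply(np.array(p,float))+[RX,RY,0]
def toB(p): return R.from_euler('z',-RT).apply(np.array(p)-[RX,RY,0])
E
python3 -c "
from h import *
print(delta(W([.05,.078,.3]),down(RT)),delta(W([.05,.078,.145]),down(RT)))"
```

```text
(array([-4.1 , -0.91,  9.96]), array([ 0.05, -0.14,  0.26])) (array([-4.14, -0.92, 25.46]), array([ 0.05, -0.14,  0.26]))
```

Request:
{"name": "jog_arm", "arguments": {"rows": [{"xyz": [-4.1, -0.9, 4], "delta_rot": [0, 0, 0.3], "fingers": 1}, {"xyz": [-4.1, -0.9, 8], "delta_rot": [0, 0, 0.3], "fingers": 1}, {"xyz": [-4.1, -0.9, 12], "delta_rot": [0, 0, 0.3], "fingers": 1}, {"xyz": [-4.1, -0.9, 15.5], "delta_rot": [0, 0, 0.3], "fingers": 1}, {"xyz": [-4.1, -0.9, 18], "delta_rot": [0, 0, 0.3], "fingers": 1}]}}

```text
clock: 3.93
tcp_pos: [0.5076, -0.1274, 0.2158]
orientation: [-1.88, -2.51, -0.001]
contact_force: [-0.8, 0.9, 0.6]
grip_width: 0.0004
```

```bash
python3 -c "
from h import *
o=r.get_obs();print(toB(o['tcp_pos']),delta(W([.05,.078,.145]),down(RT)))
ims=[]
from ov import ov
raw=ov('pics/w3.png',RX,RY,RT,.847)
"
```

```text
[0.04887496 0.08075954 0.21575265] (array([-0.31,  0.13,  7.07]), array([-0.16, -0.27,  0.1 ]))
```

View pics/w3.png

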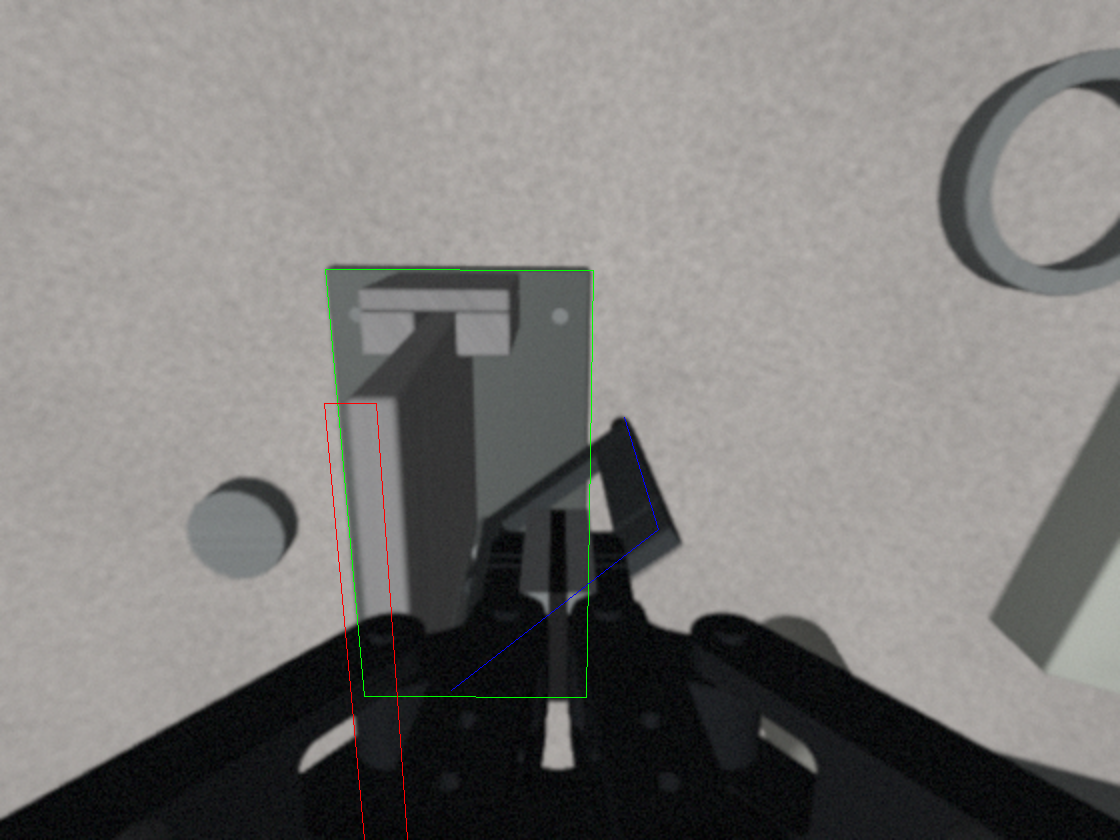

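Request:
{"name": "jog_arm", "arguments": {"rows": [{"xyz": [-0.1, 0.1, 3], "delta_rot": [0, 0, 0], "fingers": 1}, {"xyz": [-0.1, 0.1, 5], "delta_rot": [0, 0, 0], "fingers": 1}, {"xyz": [-0.1, 0.1, 6.2], "delta_rot": [0, 0, 0], "fingers": 1}, {"xyz": [-0.1, 0.1, 6.9], "delta_rot": [0, 0, 0], "fingers": 1}, {"xyz": [-0.1, 0.1, 6.9], "delta_rot": [0, 0, 0], "fingers": 1}]}}

```text
clock: 4.4
tcp_pos: [0.5059, -0.126, 0.1429]
orientation: [-1.874, -2.507, 0.006]
contact_force: [0.6, -0.8, 0.3]
grip_width: -0.0001
```

```bash
python3 -c "
from h import *
o=r.get_obs();print(toB(o['tcp_pos']),o['contact_force'],delta(W([.062,.064,.145]),down(RT)),delta(W([.078,.045,.145]),down(RT)),delta(W([.094,.0025,.145]),down(RT)))
"
```

```text
[0.04760872 0.08253852 0.14285797] [ 0.62355683 -0.81886799  0.29072164] (array([-1.86,  1.43, -0.24]), array([-0.56, -0.4 ,  0.22])) (array([-3.76,  3.02, -0.27]), array([-0.56, -0.4 ,  0.22])) (array([-8.02,  4.61, -0.32]), array([-0.56, -0.4 ,  0.22]))
```

Request:
{"name": "jog_arm", "arguments": {"rows": [{"xyz": [-0.5, 0.4, -0.2], "delta_rot": [0, 0, 0], "fingers": 1}, {"xyz": [-0.9, 0.7, -0.2], "delta_rot": [0, 0, 0], "fingers": 1}, {"xyz": [-1.2, 1.0, -0.2], "delta_rot": [0, 0, 0], "fingers": 1}, {"xyz": [-1.5, 1.3, -0.2], "delta_rot": [0, 0, 0], "fingers": 1}, {"xyz": [-1.8, 1.5, -0.2], "delta_rot": [0, 0, 0], "fingers": 1}]}}

```text
clock: 4.82
tcp_pos: [0.5265, -0.1394, 0.1452]
orientation: [-1.874, -2.508, 0.005]
contact_force: [-0.2, -0.1, -0.0]
grip_width: 0.0001
```

```bash
python3 -c "
from h import *
o=r.get_obs();print(toB(o['tcp_pos']),R.from_euler('z',-RT).apply(o['contact_force']),delta(W([.078,.045,.145]),down(RT)))
"
```

```text
[0.0635941  0.06397378 0.14519573] [-0.24991419 -0.07600125 -0.00489877] (array([-1.9 ,  1.43, -0.01]), array([-0.49, -0.37,  0.23]))
```

Request:
{"name": "jog_arm", "arguments": {"rows": [{"xyz": [-0.4, 0.3, 0], "delta_rot": [0, 0, 0], "fingers": 1}, {"xyz": [-0.8, 0.6, 0], "delta_rot": [0, 0, 0], "fingers": 1}, {"xyz": [-1.2, 0.9, 0], "delta_rot": [0, 0, 0], "fingers": 1}, {"xyz": [-1.6, 1.2, 0], "delta_rot": [0, 0, 0], "fingers": 1}, {"xyz": [-1.9, 1.4, 0], "delta_rot": [0, 0, 0], "fingers": 1}]}}

```text
clock: 5.23
tcp_pos: [0.5454, -0.1541, 0.1448]
orientation: [-1.874, -2.508, 0.005]
contact_force: [-1.1, 1.9, 0.4]
grip_width: 0.0
```

```bash
python3 -c "
from h import *
o=r.get_obs();print(toB(o['tcp_pos']),R.from_euler('z',-RT).apply(o['contact_force']),delta(W([.086,.035,.145]),down(RT)))
from ov import ov
raw=ov('pics/w4.png',RX,RY,RT,1.1,crop=(150,130,410,340))
"
```

```text
[0.07767347 0.04457674 0.14477316] [-0.54978034  2.09843922  0.39891251] (array([-0.96,  0.83, -0.04]), array([-0.53, -0.38,  0.21]))
```

View pics/w4.png

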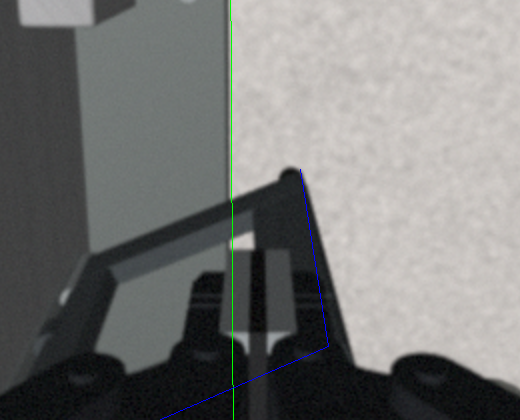

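Request:
{"name": "jog_arm", "arguments": {"rows": [{"xyz": [-0.04, -0.1, 0], "delta_rot": [0, 0, 0], "fingers": 1}, {"xyz": [-0.08, -0.2, 0], "delta_rot": [0, 0, 0], "fingers": 1}, {"xyz": [-0.12, -0.3, 0], "delta_rot": [0, 0, 0], "fingers": 1}, {"xyz": [-0.16, -0.4, 0], "delta_rot": [0, 0, 0], "fingers": 1}, {"xyz": [-0.2, -0.5, 0], "delta_rot": [0, 0, 0], "fingers": 1}]}}

```text
clock: 5.7
tcp_pos: [0.5416, -0.158, 0.145]
orientation: [-1.875, -2.508, 0.005]
contact_force: [0.1, -0.5, -0.1]
grip_width: 0.0
```

Request:
{"name": "jog_arm", "arguments": {"rows": [{"xyz": [-0.05, 0, 0], "delta_rot": [0, 0, 0], "fingers": 1}, {"xyz": [-0.1, 0, 0], "delta_rot": [0, 0, 0], "fingers": 1}, {"xyz": [-0.15, 0, 0], "delta_rot": [0, 0, 0], "fingers": 1}, {"xyz": [-0.2, 0, 0], "delta_rot": [0, 0, 0], "fingers": 1}, {"xyz": [-0.25, 0, 0], "delta_rot": [0, 0, 0], "fingers": 1}]}}

```text
clock: 6.12
tcp_pos: [0.5424, -0.1601, 0.145]
orientation: [-1.875, -2.509, 0.005]
contact_force: [0.4, 1.7, 1.0]
grip_width: -0.0001
```

Request:
{"name": "jog_arm", "arguments": {"rows": [{"xyz": [-0.05, 0, 0], "fingers": 1}, {"xyz": [-0.1, 0, 0], "fingers": 1}, {"xyz": [-0.15, 0, 0], "fingers": 1}, {"xyz": [-0.2, 0, 0], "fingers": 1}, {"xyz": [-0.25, 0, 0], "fingers": 1}]}}

```text
$.rows[0]: bad value
```

Request:
{"name": "jog_arm", "arguments": {"rows": [{"xyz": [-0.05, 0, 0], "delta_rot": [0, 0, 0], "fingers": 1}, {"xyz": [-0.1, 0, 0], "delta_rot": [0, 0, 0], "fingers": 1}, {"xyz": [-0.15, 0, 0], "delta_rot": [0, 0, 0], "fingers": 1}, {"xyz": [-0.2, 0, 0], "delta_rot": [0, 0, 0], "fingers": 1}, {"xyz": [-0.25, 0, 0], "delta_rot": [0, 0, 0], "fingers": 1}]}}

```text
clock: 6.53
tcp_pos: [0.5432, -0.1626, 0.145]
orientation: [-1.875, -2.509, 0.005]
contact_force: [0.0, 1.0, -0.6]
grip_width: -0.0001
```

Request:
{"name": "jog_arm", "arguments": {"rows": [{"xyz": [-0.05, 0, 0], "delta_rot": [0, 0, 0], "fingers": 1}, {"xyz": [-0.1, 0, 0], "delta_rot": [0, 0, 0], "fingers": 1}, {"xyz": [-0.15, 0, 0], "delta_rot": [0, 0, 0], "fingers": 1}, {"xyz": [-0.2, 0, 0], "delta_rot": [0, 0, 0], "fingers": 1}, {"xyz": [-0.25, 0, 0], "delta_rot": [0, 0, 0], "fingers": 1}]}}

```text
clock: 6.95
tcp_pos: [0.544, -0.165, 0.145]
orientation: [-1.875, -2.509, 0.005]
contact_force: [-0.6, 2.0, 0.8]
grip_width: -0.0
```

```bash
python3 -c "
from h import *
o=r.get_obs();print(toB(o['tcp_pos']),R.from_euler('z',-RT).apply(o['contact_force']))
from ov import ov
raw=ov('pics/w5.png',RX,RY,RT,1.25,crop=(150,130,410,340))
"
```

```text
[0.07323806 0.03449294 0.14504232] [-0.01768979  2.04295065  0.82614156]
```

View pics/w5.png

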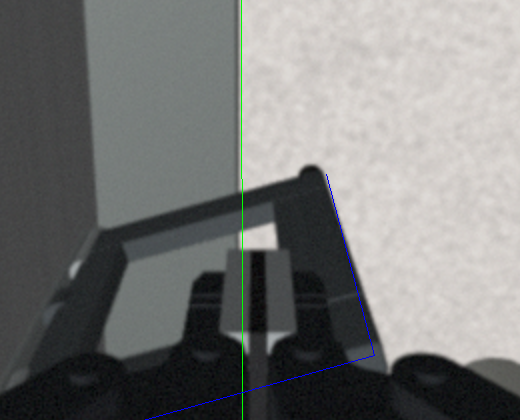

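Request:
{"name": "jog_arm", "arguments": {"rows": [{"xyz": [-0.06, 0, 0], "delta_rot": [0, 0, 0], "fingers": 1}, {"xyz": [-0.12, 0, 0], "delta_rot": [0, 0, 0], "fingers": 1}, {"xyz": [-0.18, 0, 0], "delta_rot": [0, 0, 0], "fingers": 1}, {"xyz": [-0.24, 0, 0], "delta_rot": [0, 0, 0], "fingers": 1}, {"xyz": [-0.25, 0, 0], "delta_rot": [0, 0, 0], "fingers": 1}]}}

```text
clock: 7.42
tcp_pos: [0.5447, -0.1677, 0.1451]
orientation: [-1.875, -2.509, 0.005]
contact_force: [-0.7, 1.2, 0.8]
grip_width: -0.0002
```

Request:
{"name": "jog_arm", "arguments": {"rows": [{"xyz": [-0.06, 0, 0], "delta_rot": [0, 0, 0], "fingers": 1}, {"xyz": [-0.12, 0, 0], "delta_rot": [0, 0, 0], "fingers": 1}, {"xyz": [-0.18, 0, 0], "delta_rot": [0, 0, 0], "fingers": 1}, {"xyz": [-0.24, 0, 0], "delta_rot": [0, 0, 0], "fingers": 1}, {"xyz": [-0.25, 0, 0], "delta_rot": [0, 0, 0], "fingers": 1}]}}

```text
clock: 7.83
tcp_pos: [0.5454, -0.1703, 0.1451]
orientation: [-1.876, -2.509, 0.005]
contact_force: [-0.3, 2.0, 1.1]
grip_width: -0.0001
```

Request:
{"name": "jog_arm", "arguments": {"rows": [{"xyz": [-0.06, 0, 0], "delta_rot": [0, 0, 0], "fingers": 1}, {"xyz": [-0.12, 0, 0], "delta_rot": [0, 0, 0], "fingers": 1}, {"xyz": [-0.18, 0, 0], "delta_rot": [0, 0, 0], "fingers": 1}, {"xyz": [-0.24, 0, 0], "delta_rot": [0, 0, 0], "fingers": 1}, {"xyz": [-0.25, 0, 0], "delta_rot": [0, 0, 0], "fingers": 1}]}}

```text
clock: 8.25
tcp_pos: [0.5462, -0.1728, 0.1451]
orientation: [-1.876, -2.509, 0.005]
contact_force: [-0.5, 1.2, -0.3]
grip_width: 0.0001
```

Request:
{"name": "jog_arm", "arguments": {"rows": [{"xyz": [-0.06, 0, 0], "delta_rot": [0, 0, 0], "fingers": 1}, {"xyz": [-0.12, 0, 0], "delta_rot": [0, 0, 0], "fingers": 1}, {"xyz": [-0.18, 0, 0], "delta_rot": [0, 0, 0], "fingers": 1}, {"xyz": [-0.24, 0, 0], "delta_rot": [0, 0, 0], "fingers": 1}, {"xyz": [-0.25, 0, 0], "delta_rot": [0, 0, 0], "fingers": 1}]}}

```text
clock: 8.67
tcp_pos: [0.5469, -0.1754, 0.1451]
orientation: [-1.876, -2.509, 0.005]
contact_force: [0.9, 3.1, 0.2]
grip_width: -0.0001
```

Request:
{"name": "jog_arm", "arguments": {"rows": [{"xyz": [-0.05, 0, 0], "delta_rot": [0, 0, 0], "fingers": 1}, {"xyz": [-0.1, 0, 0], "delta_rot": [0, 0, 0], "fingers": 1}, {"xyz": [-0.15, 0, 0], "delta_rot": [0, 0, 0], "fingers": 1}, {"xyz": [-0.15, 0, 0], "delta_rot": [0, 0, 0], "fingers": 1}, {"xyz": [-0.15, 0, 0], "delta_rot": [0, 0, 0], "fingers": 1}]}}

```text
clock: 9.08
tcp_pos: [0.5473, -0.1769, 0.1451]
orientation: [-1.876, -2.509, 0.005]
contact_force: [-0.1, 1.8, 0.2]
grip_width: 0.0002
```

```bash
python3 -c "
from h import *
from ov import ov
for i in range(4):
  o=r.get_obs();print(toB(o['tcp_pos']),R.from_euler('z',-RT).apply(o['contact_force']))
  raw=ov('pics/w6.png',RX,RY,RT,1.45,crop=(150,130,410,340))
"
```

```text
[0.07310055 0.02210662 0.14507455] [0.42991645 1.77872852 0.22108916]
[0.07314507 0.02211351 0.14508311] [0.21011245 0.66265053 0.07723076]
[0.07310532 0.02209741 0.14507635] [0.29441102 0.87914618 0.85012346]
[0.0731019  0.02211481 0.14507452] [ 1.07321751  1.34235505 -0.21060099]
```

View pics/w6.png

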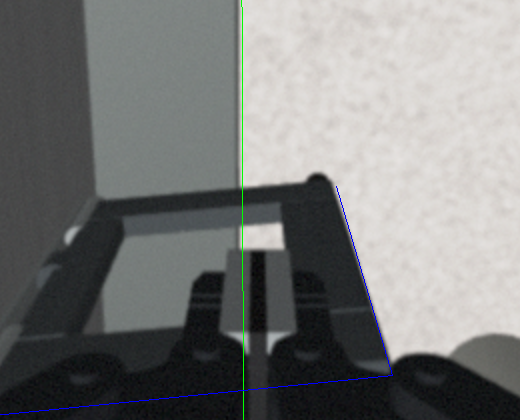

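Still only friction (about 1 N). I continue towards the stop.

Request:
{"name": "jog_arm", "arguments": {"rows": [{"xyz": [-0.05, 0, 0], "delta_rot": [0, 0, 0], "fingers": 1}, {"xyz": [-0.1, 0, 0], "delta_rot": [0, 0, 0], "fingers": 1}, {"xyz": [-0.15, 0, 0], "delta_rot": [0, 0, 0], "fingers": 1}, {"xyz": [-0.2, 0, 0], "delta_rot": [0, 0, 0], "fingers": 1}, {"xyz": [-0.25, 0, 0], "delta_rot": [0, 0, 0], "fingers": 1}]}}

```text
clock: 9.7
tcp_pos: [0.5481, -0.1793, 0.1451]
orientation: [-1.876, -2.509, 0.005]
contact_force: [0.2, 1.5, 0.8]
grip_width: 0.0
```

Request:
{"name": "jog_arm", "arguments": {"rows": [{"xyz": [-0.05, 0, 0], "delta_rot": [0, 0, 0], "fingers": 1}, {"xyz": [-0.1, 0, 0], "delta_rot": [0, 0, 0], "fingers": 1}, {"xyz": [-0.15, 0, 0], "delta_rot": [0, 0, 0], "fingers": 1}, {"xyz": [-0.2, 0, 0], "delta_rot": [0, 0, 0], "fingers": 1}, {"xyz": [-0.25, 0, 0], "delta_rot": [0, 0, 0], "fingers": 1}]}}

```text
clock: 10.12
tcp_pos: [0.5488, -0.1818, 0.1451]
orientation: [-1.876, -2.509, 0.005]
contact_force: [-0.8, 1.7, 1.1]
grip_width: 0.0002
```

Request:
{"name": "jog_arm", "arguments": {"rows": [{"xyz": [-0.05, 0, 0], "delta_rot": [0, 0, 0], "fingers": 1}, {"xyz": [-0.1, 0, 0], "delta_rot": [0, 0, 0], "fingers": 1}, {"xyz": [-0.15, 0, 0], "delta_rot": [0, 0, 0], "fingers": 1}, {"xyz": [-0.2, 0, 0], "delta_rot": [0, 0, 0], "fingers": 1}, {"xyz": [-0.25, 0, 0], "delta_rot": [0, 0, 0], "fingers": 1}]}}

```text
clock: 10.53
tcp_pos: [0.5495, -0.1839, 0.145]
orientation: [-1.876, -2.509, 0.005]
contact_force: [-0.3, 3.6, 1.1]
grip_width: -0.0003
```

Request:
{"name": "jog_arm", "arguments": {"rows": [{"xyz": [-0.05, 0, 0], "delta_rot": [0, 0, 0], "fingers": 1}, {"xyz": [-0.1, 0, 0], "delta_rot": [0, 0, 0], "fingers": 1}, {"xyz": [-0.1, 0, 0], "delta_rot": [0, 0, 0], "fingers": 1}, {"xyz": [-0.1, 0, 0], "delta_rot": [0, 0, 0], "fingers": 1}, {"xyz": [-0.1, 0, 0], "delta_rot": [0, 0, 0], "fingers": 1}]}}

```text
clock: 10.95
tcp_pos: [0.5498, -0.1848, 0.145]
orientation: [-1.876, -2.509, 0.005]
contact_force: [0.3, 2.5, 0.9]
grip_width: 0.0001
```

```bash
python3 -c "
from h import *
from ov import ov
for i in range(4):
  o=r.get_obs();print(toB(o['tcp_pos']),R.from_euler('z',-RT).apply(o['contact_force']))
  raw=ov('pics/w7.png',RX,RY,RT,1.55,crop=(150,130,410,340))
"
```

```text
[0.07329116 0.01385943 0.14500966] [0.96631844 2.34169222 0.90235242]
[0.07330055 0.01387182 0.14500269] [0.28162017 1.94195831 1.30399059]
[0.07333601 0.01385252 0.14503329] [0.71103731 2.48600241 0.508402  ]
[0.07331072 0.01389348 0.14501159] [0.22092939 2.41193865 1.17134432]
```

View pics/w7.png

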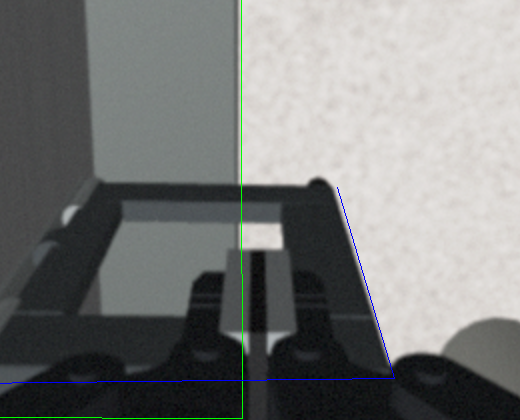

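Request:
{"name": "jog_arm", "arguments": {"rows": [{"xyz": [-0.05, 0, 0], "delta_rot": [0, 0, 0], "fingers": 1}, {"xyz": [-0.1, 0, 0], "delta_rot": [0, 0, 0], "fingers": 1}, {"xyz": [-0.1, 0, 0], "delta_rot": [0, 0, 0], "fingers": 1}, {"xyz": [-0.1, 0, 0], "delta_rot": [0, 0, 0], "fingers": 1}, {"xyz": [-0.1, 0, 0], "delta_rot": [0, 0, 0], "fingers": 1}]}}

```text
clock: 11.57
tcp_pos: [0.5501, -0.1854, 0.145]
orientation: [-1.875, -2.509, 0.004]
contact_force: [-0.5, 4.6, 1.9]
grip_width: -0.0005
```

```bash
cat > f.py <<'E'
from h import *
F=[]
for i in range(3):
  o=r.get_obs();F.append(R.from_euler('z',-RT).apply(o['contact_force'])); imaging.grab_frame('wrist')
print(toB(o['tcp_pos']),np.round(F,1).tolist())
E
python3 f.py
```

```text
[0.07339035 0.01314552 0.14498098] [[0.8, 4.5, 1.9], [0.7, 3.9, 3.5], [0.8, 4.3, 2.2]]
```

Request:
{"name": "jog_arm", "arguments": {"rows": [{"xyz": [-0.04, 0, 0], "delta_rot": [0, 0, 0], "fingers": 1}, {"xyz": [-0.08, 0, 0], "delta_rot": [0, 0, 0], "fingers": 1}, {"xyz": [-0.08, 0, 0], "delta_rot": [0, 0, 0], "fingers": 1}, {"xyz": [-0.08, 0, 0], "delta_rot": [0, 0, 0], "fingers": 1}, {"xyz": [-0.08, 0, 0], "delta_rot": [0, 0, 0], "fingers": 1}]}}

```text
clock: 12.13
tcp_pos: [0.5502, -0.1862, 0.1449]
orientation: [-1.875, -2.508, 0.004]
contact_force: [-0.9, 4.9, 1.4]
grip_width: 0.0002
```

```bash
python3 f.py
```

```text
[0.07331532 0.01240023 0.14494157] [[0.5, 5.0, 1.4], [1.2, 4.4, 2.3], [1.0, 4.2, 2.7]]
```

Request:
{"name": "jog_arm", "arguments": {"rows": [{"xyz": [-0.06, 0, 0], "delta_rot": [0, 0, 0], "fingers": 1}, {"xyz": [-0.12, 0, 0], "delta_rot": [0, 0, 0], "fingers": 1}, {"xyz": [-0.12, 0, 0], "delta_rot": [0, 0, 0], "fingers": 1}, {"xyz": [-0.12, 0, 0], "delta_rot": [0, 0, 0], "fingers": 1}, {"xyz": [-0.12, 0, 0], "delta_rot": [0, 0, 0], "fingers": 1}]}}

```text
clock: 12.7
tcp_pos: [0.5505, -0.1868, 0.1448]
orientation: [-1.874, -2.508, 0.004]
contact_force: [0.1, 6.0, 1.9]
grip_width: -0.0003
```

```bash
python3 f.py
```

```text
[0.07339338 0.01171347 0.14485182] [[1.8, 5.8, 1.9], [0.6, 6.1, 3.1], [0.8, 6.3, 2.3]]
```

```bash
python3 -c "
from h import *
print(delta(W([.073,.03,.145]),down(RT)),delta(W([.06,.03,.26]),down(RT)),delta(W([.005,.001,.26]),down(RT)))"
```

```text
(array([ 1.83, -0.03, -0.  ]), array([-0.47, -0.41,  0.22])) (array([  1.92,  -1.43, -11.49]), array([-0.47, -0.41,  0.22])) (array([ -0.96,  -6.94, -11.47]), array([-0.47, -0.41,  0.22]))
```

Request:
{"name": "jog_arm", "arguments": {"rows": [{"xyz": [1.0, 0, 0], "delta_rot": [0, 0, 0], "fingers": 1}, {"xyz": [1.8, 0, 0], "delta_rot": [0, 0, 0], "fingers": 1}, {"xyz": [1.8, 0, -4], "delta_rot": [0, 0, 0], "fingers": 1}, {"xyz": [1.8, -0.5, -8], "delta_rot": [-0.5, -0.4, 0.2], "fingers": 1}, {"xyz": [1.8, -1.5, -12], "delta_rot": [-0.5, -0.4, 0.2], "fingers": 1}]}}

```text
clock: 13.27
tcp_pos: [0.532, -0.1741, 0.2659]
orientation: [1.884, 2.513, -0.002]
contact_force: [1.6, 0.5, 0.8]
grip_width: 0.0001
```

```bash
python3 -c "
from h import *
print(delta(W([.005,.05,.29]),down(RT)),delta(W([.005,.001,.26]),down(RT)))"
```

```text
(array([ 2.09, -5.42, -2.41]), array([-0.04,  0.09,  0.05])) (array([-2.8 , -5.42,  0.6 ]), array([-0.04,  0.09,  0.05]))
```

Request:
{"name": "jog_arm", "arguments": {"rows": [{"xyz": [-1.0, -2.5, -1], "delta_rot": [0, 0, 0], "fingers": 0}, {"xyz": [-2.0, -4.5, -1], "delta_rot": [0, 0, 0], "fingers": 0}, {"xyz": [-2.8, -5.4, 0.5], "delta_rot": [0, 0, 0], "fingers": 0}, {"xyz": [-2.8, -5.4, 0.6], "delta_rot": [0, 0, 0], "fingers": 0}, {"xyz": [-2.8, -5.4, 0.6], "delta_rot": [0, 0, 0], "fingers": 0}]}}

```text
clock: 13.68
tcp_pos: [0.4872, -0.2162, 0.2595]
orientation: [-1.886, -2.512, 0.003]
contact_force: [0.4, 0.0, -0.0]
grip_width: 0.0607
```

```bash
python3 -c "
from h import *
from ov import ov
imaging.grab_frame('wrist')
raw=ov('pics/w8.png',RX,RY,RT,1.6,crop=(80,60,480,360))
print(toB(r.get_obs()['tcp_pos']),delta(W([.005,.001,.172]),down(RT)))
im=imaging.grab_frame('scene');cv2.imwrite('pics/s8.png',cv2.resize(im[130:260,150:310],None,fx=5,fy=4.5))
"
```

```text
[0.00612553 0.00164074 0.26002193] (array([-0.05, -0.1 ,  8.8 ]), array([-0.05,  0.1 ,  0.12]))
```

View pics/w8.png

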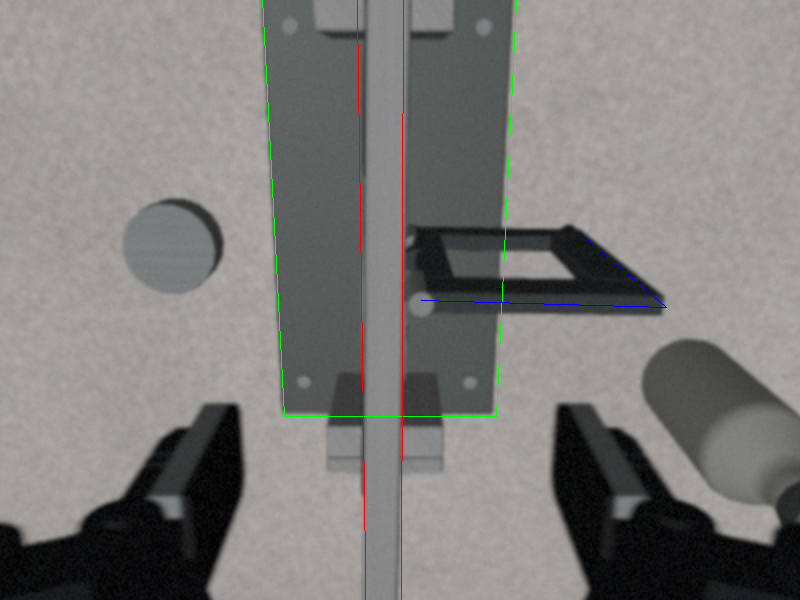

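View pics/s8.png

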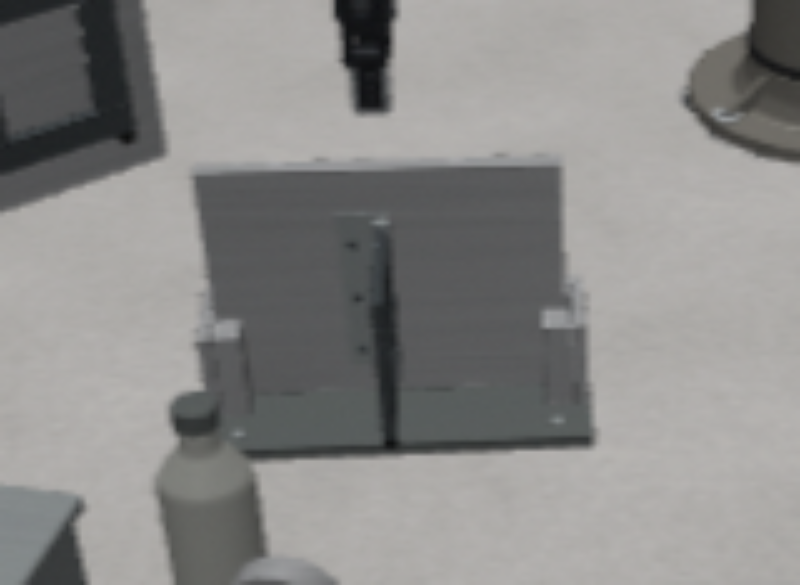

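Request:
{"name": "jog_arm", "arguments": {"rows": [{"xyz": [0, -0.35, 3], "delta_rot": [0, 0, 0], "fingers": 0}, {"xyz": [0, -0.35, 6], "delta_rot": [0, 0, 0], "fingers": 0}, {"xyz": [0, -0.35, 8], "delta_rot": [0, 0, 0], "fingers": 0}, {"xyz": [0, -0.35, 8.8], "delta_rot": [0, 0, 0], "fingers": 0}, {"xyz": [0, -0.35, 8.8], "delta_rot": [0, 0, 0], "fingers": 0}]}}

```text
clock: 14.25
tcp_pos: [0.4851, -0.2155, 0.1706]
orientation: [-1.88, -2.515, 0.006]
contact_force: [-0.5, 0.0, 0.2]
grip_width: 0.0853
```

```bash
python3 -c "
from h import *
from ov import ov
raw=ov('pics/w9.png',RX,RY,RT,1.55,crop=(80,60,480,360))
o=r.get_obs();print(toB(o['tcp_pos']),delta(W([.0025,.001,.172]),down(RT)),o['contact_force'],o['clock'])
"
```

```text
[0.00313125 0.0016169  0.17200472] (array([-0.06, -0.06,  0.  ]), array([-0.12,  0.11,  0.19])) [-0.9804357  -0.60599445  0.3225918 ] 14.3
```

View pics/w9.png

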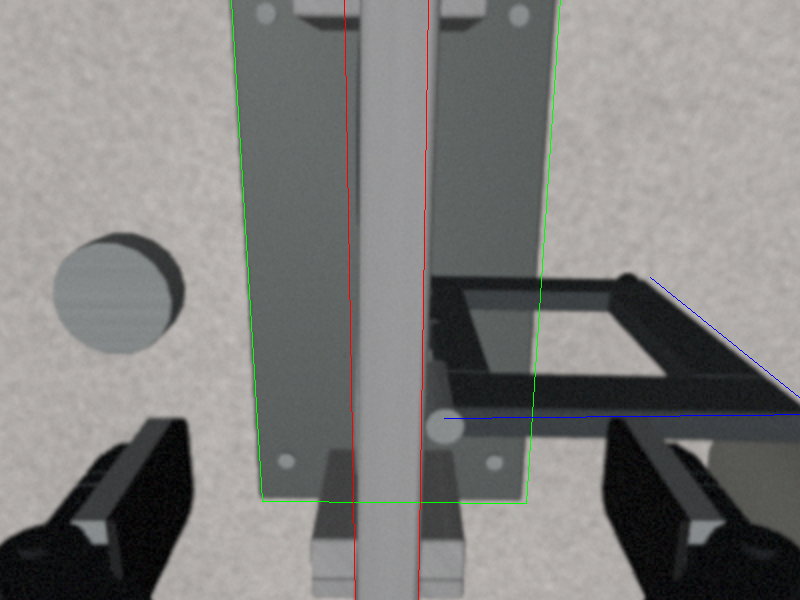

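Request:
{"name": "jog_arm", "arguments": {"grip_force": 60, "rows": [{"xyz": [0, -0.1, 0], "delta_rot": [0, 0, 0], "fingers": 1}, {"xyz": [0, -0.1, 0], "delta_rot": [0, 0, 0], "fingers": 1}, {"xyz": [0, -0.1, 0], "delta_rot": [0, 0, 0], "fingers": 1}, {"xyz": [0, -0.1, 0], "delta_rot": [0, 0, 0], "fingers": 1}, {"xyz": [0, -0.1, 0], "delta_rot": [0, 0, 0], "fingers": 1}]}}

```text
clock: 14.72
tcp_pos: [0.4853, -0.2165, 0.1726]
orientation: [1.88, 2.515, -0.003]
contact_force: [0.2, -0.5, -0.8]
grip_width: 0.0259
```

Request:
{"name": "jog_arm", "arguments": {"rows": [{"xyz": [0, 0, 0], "delta_rot": [0, 0, 0], "fingers": 1}, {"xyz": [0, 0, 0], "delta_rot": [0, 0, 0], "fingers": 1}, {"xyz": [0, 0, 0], "delta_rot": [0, 0, 0], "fingers": 1}, {"xyz": [0, 0, -0.2], "delta_rot": [0, 0, 0], "fingers": 1}, {"xyz": [0, 0, -0.4], "delta_rot": [0, 0, 0], "fingers": 1}]}}

```text
clock: 15.13
tcp_pos: [0.4845, -0.216, 0.1759]
orientation: [-1.881, -2.516, 0.004]
contact_force: [-0.2, -0.6, -6.8]
grip_width: 0.0112
```

```bash
python3 f.py
```

```text
[0.00210373 0.00198904 0.17618936] [[-0.3, -0.5, -6.8], [-0.4, -0.4, -6.5], [-0.1, 1.2, -6.4]]
```

Request:
{"name": "jog_arm", "arguments": {"rows": [{"xyz": [0, 0, -1], "delta_rot": [0, 0, 0], "fingers": 1}, {"xyz": [0, 0, -2.5], "delta_rot": [0, 0, 0], "fingers": 1}, {"xyz": [0, 0, -4], "delta_rot": [0, 0, 0], "fingers": 1}, {"xyz": [0, 0, -5.5], "delta_rot": [0, 0, 0], "fingers": 1}, {"xyz": [0, 0, -7], "delta_rot": [0, 0, 0], "fingers": 1}]}}

```text
clock: 15.7
tcp_pos: [0.4847, -0.216, 0.2472]
orientation: [1.881, 2.516, -0.004]
contact_force: [-0.6, 0.2, -5.7]
grip_width: 0.0111
```

Request:
{"name": "jog_arm", "arguments": {"rows": [{"xyz": [0, 0, -1.5], "delta_rot": [0, 0, 0], "fingers": 1}, {"xyz": [0, 0, -3], "delta_rot": [0, 0, 0], "fingers": 1}, {"xyz": [0, 0, -4.5], "delta_rot": [0, 0, 0], "fingers": 1}, {"xyz": [0, 0, -6], "delta_rot": [0, 0, 0], "fingers": 1}, {"xyz": [0, 0, -7], "delta_rot": [0, 0, 0], "fingers": 1}]}}

```text
clock: 16.12
tcp_pos: [0.4849, -0.2163, 0.3191]
orientation: [1.881, 2.514, -0.003]
contact_force: [0.3, -0.4, -5.7]
grip_width: 0.0114
```

```bash
python3 f.py; python3 -c "
from h import *
im=imaging.grab_frame('scene');cv2.imwrite('pics/s10.png',cv2.resize(im[80:260,150:340],None,fx=4,fy=3.3))
im=imaging.grab_frame('wrist');cv2.imwrite('pics/w10.png',im)
print(delta([.4936,.2464,.32],down(-.24)))
"
```

```text
[0.00280385 0.00143632 0.31906448] [[0.2, -0.5, -5.7], [-0.0, -1.9, -3.7], [0.8, 1.1, -6.5]]
(array([44.04, 13.96, -0.44]), array([-0.17,  0.09, 30.17]))
```

View pics/s10.png

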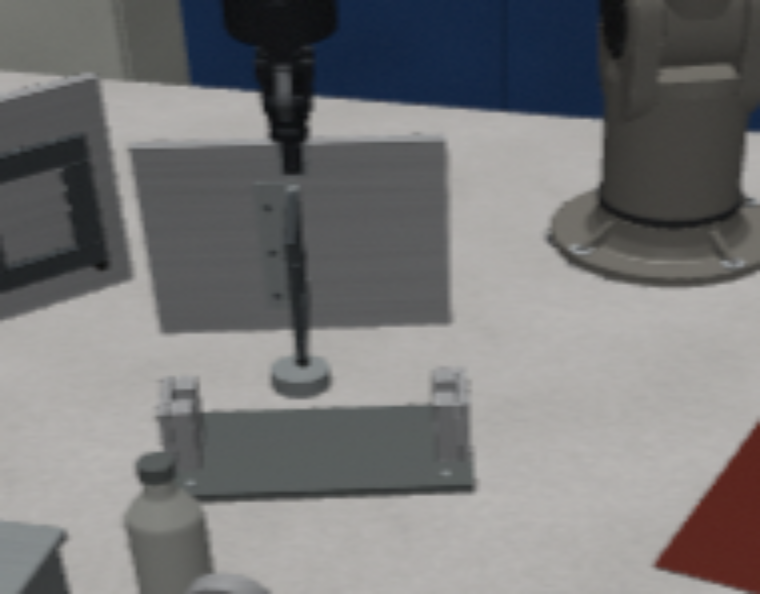

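View pics/w10.png

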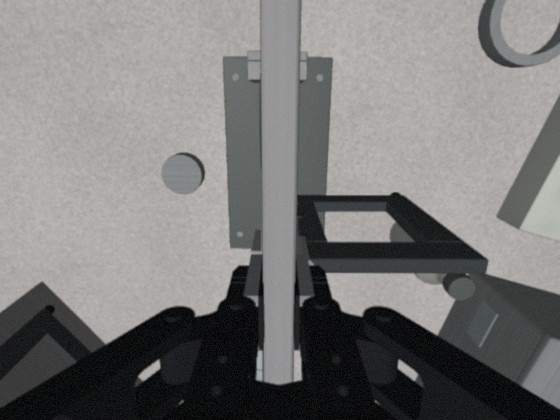

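Request:
{"name": "jog_arm", "arguments": {"rows": [{"xyz": [2, 0.6, 0], "delta_rot": [0, 0, 1], "fingers": 1}, {"xyz": [5, 1.5, 0], "delta_rot": [0, 0, 3], "fingers": 1}, {"xyz": [8, 2.5, 0], "delta_rot": [0, 0, 5], "fingers": 1}, {"xyz": [11, 3.5, 0], "delta_rot": [0, 0, 7], "fingers": 1}, {"xyz": [14, 4.5, 0], "delta_rot": [0, 0, 9], "fingers": 1}]}}

```text
clock: 16.78
tcp_pos: [0.4869, -0.0672, 0.3151]
orientation: [-2.074, -2.356, 0.007]
contact_force: [0.6, -0.1, -7.2]
grip_width: 0.011
```

```bash
python3 -c "
from h import *
print(delta([.4936,.2464,.32],down(-.24)))"
```

```text
(array([31.02,  4.64, -0.55]), array([-0.26,  0.12, 21.04]))
```

Request:
{"name": "jog_arm", "arguments": {"rows": [{"xyz": [3, 0.5, -0.5], "delta_rot": [0, 0, 2], "fingers": 1}, {"xyz": [6, 1, -0.5], "delta_rot": [0, 0, 4], "fingers": 1}, {"xyz": [9, 1.4, -0.5], "delta_rot": [0, 0, 6], "fingers": 1}, {"xyz": [12, 1.8, -0.5], "delta_rot": [0, 0, 8], "fingers": 1}, {"xyz": [15, 2.2, -0.5], "delta_rot": [0, 0, 10], "fingers": 1}]}}

```text
clock: 17.2
tcp_pos: [0.4888, 0.0857, 0.3188]
orientation: [-2.274, -2.164, 0.01]
contact_force: [1.2, 0.5, -7.0]
grip_width: 0.011
```

```bash
python3 -c "
from h import *
print(delta([.4936,.2464,.32],down(-.24)))"
```

```text
(array([16.08, -0.31, -0.17]), array([-0.35,  0.19, 10.93]))
```

```bash
cat >> h.py <<'E'
MX,MY,MT=.4936,.2464,-.24
def place(fz,tilt=np.radians(14),fx=-.008,fy=0,L=.1606):
    B=R.from_euler('z',MT)*R.from_euler('y',tilt)
    foot=R.from_euler('z',MT).apply([fx,fy,0])+[MX,MY,fz]
    return foot+B.apply([0,0,L]), down(MT,tilt)
def foot(L=.1606):
    o=r.get_obs(); A=R.from_rotvec(o['orientation']); f=o['tcp_pos']+A.apply([0,0,L])
    return R.from_euler('z',-MT).apply(f-[MX,MY,0]).round(4), np.degrees(np.arccos(-A.as_matrix()[2,2])).round(2)
E
python3 -c "
from h import *
print(delta(*place(.12)), delta(*place(.05)),foot())"
```

```text
(array([15.5 ,  2.74,  4.23]), array([13.61,  1.53, 10.85])) (array([15.52,  2.79, 11.23]), array([13.61,  1.53, 10.85])) (array([ 0.0326, -0.1579,  0.1582]), np.float64(0.39))
```

Request:
{"name": "jog_arm", "arguments": {"rows": [{"xyz": [3, 0.5, 0], "delta_rot": [2, 0, 2], "fingers": 1}, {"xyz": [6, 1, 1], "delta_rot": [5, 0.5, 4], "fingers": 1}, {"xyz": [9, 1.5, 2], "delta_rot": [8, 1, 6], "fingers": 1}, {"xyz": [12, 2.1, 3], "delta_rot": [11, 1.2, 8], "fingers": 1}, {"xyz": [15, 2.7, 4], "delta_rot": [13.6, 1.5, 10.8], "fingers": 1}]}}

```text
clock: 17.62
tcp_pos: [0.523, 0.2357, 0.2761]
orientation: [-2.313, -1.814, 0.228]
contact_force: [0.2, -0.2, -6.2]
grip_width: 0.0115
```

```bash
python3 -c "
from h import *
im=imaging.grab_frame('scene');cv2.imwrite('pics/s11.png',cv2.resize(im[100:300,280:480],None,fx=3.5,fy=3))
print(delta(*place(.05)),foot(),r.get_obs()['joints'].round(2))
im=imaging.grab_frame('wrist');cv2.imwrite('pics/w11.png',im)
"
```

```text
(array([-0.34,  1.79,  6.4 ]), array([-0.44,  0.14,  0.1 ])) (array([-0.0106,  0.0031,  0.1167]), np.float64(14.44)) [-0.88  0.44  0.59  1.63 -0.38  1.37 -0.42]
```

View pics/s11.png

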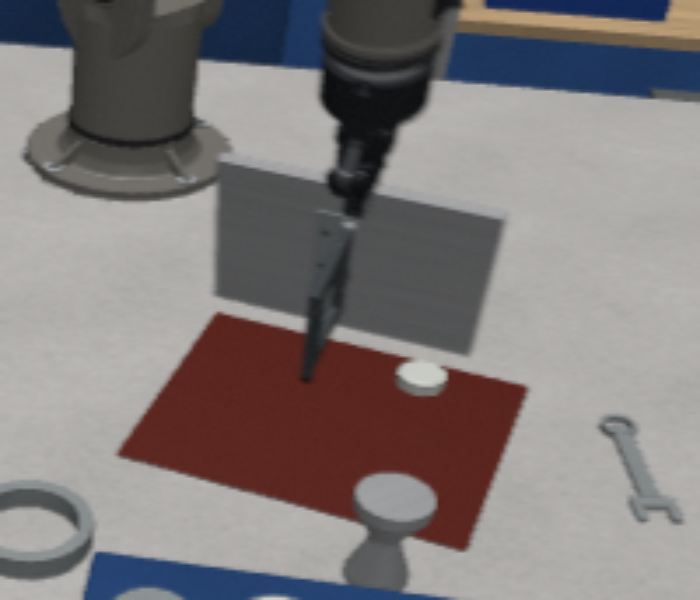

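View pics/w11.png

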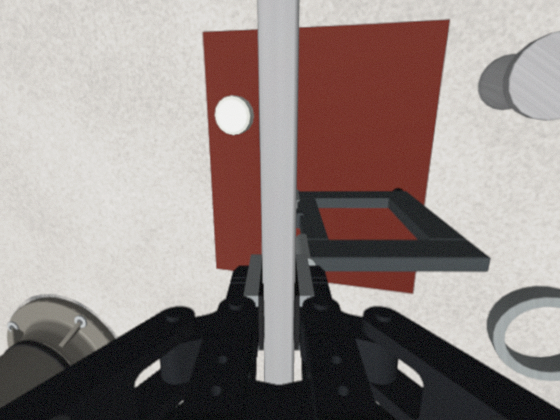

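```bash
python3 -c "
from h import *
c=cam('wrist')
P=np.array([atz(c,u,.003) for u in [(205,32),(449,20),(413,293),(217,269)]])
print(P.round(4)); print(R.from_euler('z',-MT).apply(P-[MX,MY,0]).round(4)); print(delta(*place(.05)),foot())
print(R.from_euler('z',-MT).apply(atz(c,(234,115),.019)-[MX,MY,0]))
"
```

```text
[[0.4044 0.4172 0.003 ]
 [0.6523 0.3576 0.003 ]
 [0.5835 0.068  0.003 ]
 [0.3325 0.1269 0.003 ]]
[[-0.1272  0.1447  0.003 ]
 [ 0.1278  0.1458  0.003 ]
 [ 0.1297 -0.152   0.003 ]
 [-0.1281 -0.1544  0.003 ]]
(array([-0.05,  1.81,  6.47]), array([-0.3 ,  0.27,  0.31])) (array([-0.0103, -0.    ,  0.1174]), np.float64(14.3))
[-0.08932412  0.0553803   0.019     ]
```

Request:
{"name": "jog_arm", "arguments": {"rows": [{"xyz": [0, 0.5, 2], "delta_rot": [-0.3, 0.3, 0.3], "fingers": 1}, {"xyz": [0, 1.1, 4], "delta_rot": [-0.3, 0.3, 0.3], "fingers": 1}, {"xyz": [0, 1.7, 6], "delta_rot": [-0.3, 0.3, 0.3], "fingers": 1}, {"xyz": [0, 2.1, 7.5], "delta_rot": [-0.3, 0.3, 0.3], "fingers": 1}, {"xyz": [0, 2.3, 8.5], "delta_rot": [-0.3, 0.3, 0.3], "fingers": 1}]}}

```text
clock: 18.13
tcp_pos: [0.5224, 0.2388, 0.1819]
orientation: [-2.314, -1.815, 0.228]
contact_force: [-0.2, 0.6, -6.7]
grip_width: 0.0114
```

```bash
python3 -c "
from h import *
imaging.grab_frame('wrist')
print(delta(*place(.0045)),delta(*place(.012)),foot(),r.get_obs()['contact_force'])
im=imaging.grab_frame('scene');cv2.imwrite('pics/s12.png',cv2.resize(im[130:270,310:450],None,fx=5,fy=4.2))
"
```

```text
(array([0.08, 0.68, 1.94]), array([-0.2 ,  0.21, -0.04])) (array([0.08, 0.5 , 1.21]), array([-0.2 ,  0.21, -0.04])) (array([-0.0104, -0.0013,  0.0251]), np.float64(14.2)) [-1.70750299 -0.43183762 -8.08989065]
```

View pics/s12.png

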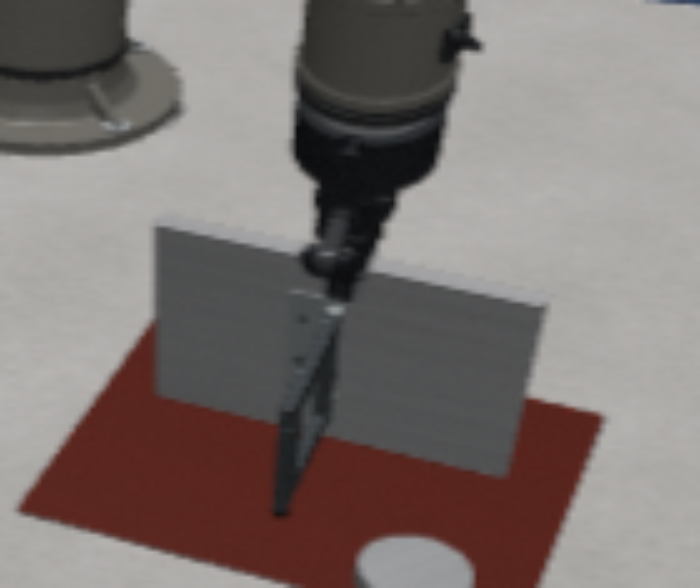

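Lowering slowly: first to about 8 mm of height, then in small steps to contact.

Request:
{"name": "jog_arm", "arguments": {"rows": [{"xyz": [0, 0.1, 0.4], "delta_rot": [-0.2, 0.2, 0], "fingers": 1}, {"xyz": [0, 0.2, 0.7], "delta_rot": [-0.2, 0.2, 0], "fingers": 1}, {"xyz": [0, 0.3, 1.0], "delta_rot": [-0.2, 0.2, 0], "fingers": 1}, {"xyz": [0, 0.4, 1.2], "delta_rot": [-0.2, 0.2, 0], "fingers": 1}, {"xyz": [0, 0.5, 1.4], "delta_rot": [-0.2, 0.2, 0], "fingers": 1}]}}

```text
clock: 18.65
tcp_pos: [0.5237, 0.2388, 0.168]
orientation: [-2.314, -1.815, 0.22]
contact_force: [0.4, -0.8, -6.0]
grip_width: 0.0111
```

```bash
python3 -c "
from h import *
print(delta(*place(.0045)),foot(),r.get_obs()['contact_force'])"
```

```text
(array([0.03, 0.17, 0.75]), array([ 0.06, -0.08, -0.01])) (array([-0.0077, -0.0001,  0.0121]), np.float64(13.94)) [ 0.3529601  -0.75481369 -6.00285434]
```

Request:
{"name": "jog_arm", "arguments": {"rows": [{"xyz": [0, 0.03, 0.1], "delta_rot": [0, 0, 0], "fingers": 1}, {"xyz": [0, 0.06, 0.2], "delta_rot": [0, 0, 0], "fingers": 1}, {"xyz": [0, 0.09, 0.3], "delta_rot": [0, 0, 0], "fingers": 1}, {"xyz": [0, 0.11, 0.4], "delta_rot": [0, 0, 0], "fingers": 1}, {"xyz": [0, 0.13, 0.5], "delta_rot": [0, 0, 0], "fingers": 1}]}}

```text
clock: 19.07
tcp_pos: [0.5238, 0.2388, 0.1628]
orientation: [-2.314, -1.815, 0.22]
contact_force: [-0.0, 1.3, -5.5]
grip_width: 0.0109
```

```bash
python3 -c "
from h import *
print(delta(*place(.0045)),foot(),r.get_obs()['contact_force'])"
```

```text
(array([0.02, 0.03, 0.25]), array([ 0.07, -0.09, -0.01])) (array([-0.0075,  0.    ,  0.0069]), np.float64(13.93)) [-2.27709314e-03  1.33284226e+00 -5.51702565e+00]
```

Request:
{"name": "jog_arm", "arguments": {"rows": [{"xyz": [0, 0, 0.05], "delta_rot": [0, 0, 0], "fingers": 1}, {"xyz": [0, 0.03, 0.1], "delta_rot": [0, 0, 0], "fingers": 1}, {"xyz": [0, 0.04, 0.15], "delta_rot": [0, 0, 0], "fingers": 1}, {"xyz": [0, 0.05, 0.2], "delta_rot": [0, 0, 0], "fingers": 1}, {"xyz": [0, 0.05, 0.22], "delta_rot": [0, 0, 0], "fingers": 1}]}}

```text
clock: 19.48
tcp_pos: [0.5246, 0.2397, 0.1616]
orientation: [-2.314, -1.816, 0.217]
contact_force: [2.5, 3.2, 5.3]
grip_width: 0.0108
```

```bash
python3 f.py; python3 -c "
from h import *
print(delta(*place(.0045)),foot())"
```

```text
[0.16777279 0.42848998 0.1616614 ] [[3.3, 2.4, 5.3], [2.3, 2.7, 5.3], [2.3, 2.3, 4.8]]
(array([-0.08, -0.05,  0.15]), array([ 0.15, -0.21,  0.03])) (array([-0.0068,  0.0014,  0.0058]), np.float64(13.86))
```

Request:
{"name": "jog_arm", "arguments": {"grip_force": 20, "rows": [{"xyz": [0, 0, -0.03], "delta_rot": [0, 0, 0], "fingers": 1}, {"xyz": [0, 0, -0.03], "delta_rot": [0, 0, 0], "fingers": 1}, {"xyz": [0, 0, -0.03], "delta_rot": [0, 0, 0], "fingers": 0.6}, {"xyz": [0, 0, -0.03], "delta_rot": [0, 0, 0], "fingers": 0.6}, {"xyz": [0, 0, -0.03], "delta_rot": [0, 0, 0], "fingers": 0.6}]}}

```text
clock: 20.05
tcp_pos: [0.5246, 0.2393, 0.1618]
orientation: [-2.314, -1.816, 0.217]
contact_force: [0.3, 0.1, 0.1]
grip_width: 0.0343
```

```bash
python3 f.py; python3 -c "
from h import *
im=imaging.grab_frame('scene');cv2.imwrite('pics/s13.png',cv2.resize(im[130:270,310:450],None,fx=5,fy=4.2))
im=imaging.grab_frame('wrist');cv2.imwrite('pics/w13.png',im)
"
```

```text
[0.16772341 0.42822964 0.16186783] [[0.3, 0.0, 0.1], [-0.5, -0.2, 0.6], [-0.8, -0.4, 1.5]]
```

View pics/s13.png

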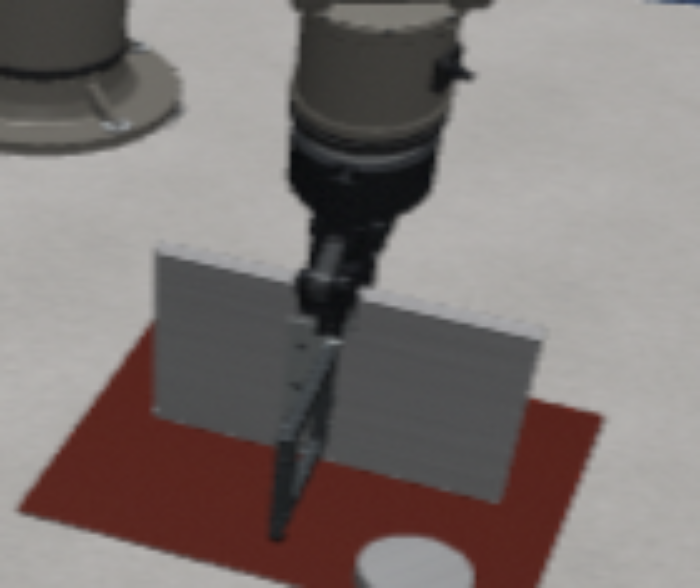

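View pics/w13.png

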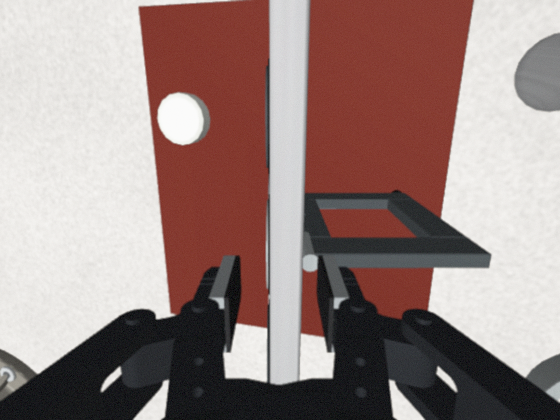

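Request:
{"name": "jog_arm", "arguments": {"rows": [{"xyz": [0, 0.25, 0], "delta_rot": [0, 0, 0], "fingers": 0.5}, {"xyz": [0, 0.25, -0.8], "delta_rot": [0, 0, 0], "fingers": 0.5}, {"xyz": [0, 0.25, -2.5], "delta_rot": [0, 0, 0], "fingers": 0.5}, {"xyz": [0, 0.25, -5], "delta_rot": [0, 0, 0], "fingers": 0.5}, {"xyz": [0, 0.25, -8], "delta_rot": [0, 0, 0], "fingers": 0.5}]}}

```text
clock: 20.72
tcp_pos: [0.5448, 0.2339, 0.2393]
orientation: [-2.313, -1.815, 0.221]
contact_force: [0.5, 0.1, 0.2]
grip_width: 0.0428
```

Request:
{"name": "jog_arm", "arguments": {"rows": [{"xyz": [0, 0.1, -2], "delta_rot": [0, 0, 0], "fingers": 0.5}, {"xyz": [0, 0.1, -5], "delta_rot": [0, 0, 0], "fingers": 0.5}, {"xyz": [0, 0.1, -8], "delta_rot": [0, 0, 0], "fingers": 0.5}, {"xyz": [0, 0.1, -10], "delta_rot": [0, 0, 0], "fingers": 0.5}, {"xyz": [0, 0.1, -10], "delta_rot": [0, 0, 0], "fingers": 0.5}]}}

```text
clock: 21.13
tcp_pos: [0.5721, 0.2271, 0.3413]
orientation: [-2.317, -1.817, 0.209]
contact_force: [0.3, -0.5, 0.8]
grip_width: 0.0424
```

```bash
cat > chk.py <<'E'
from h import *
imaging.grab_frame('wrist');imaging.grab_frame('wrist')
c=cam('wrist');cs=cam('scene')
im=imaging.grab_frame('wrist');ims=imaging.grab_frame('scene')
for t,cl in ((14,(0,0,255)),):
    B=R.from_euler('z',MT)*R.from_euler('y',np.radians(t)); f=R.from_euler('z',MT).apply([-.0068,.0014,0])+[MX,MY,.0045]
    w=lambda P:B.apply(P)+f
    top=w(np.array([[.006,.11,.19],[.006,-.11,.19],[-.006,-.11,.19],[-.006,.11,.19]])); bot=w(np.array([[.006,.11,0],[.006,-.11,0]]))
    for i,cc in((im,c),(ims,cs)):
        cv2.polylines(i,[proj(cc,top).round().astype(int)],True,cl,1); cv2.polylines(i,[proj(cc,bot).round().astype(int)],True,(0,255,255),1)
cv2.imwrite('pics/w14.png',im); cv2.imwrite('pics/s14.png',cv2.resize(ims[130:300,290:480],None,fx=4,fy=3.4)); cv2.imwrite('pics/s14f.png',ims)
o=r.get_obs();print(o['clock'],o['contact_force'],o['qvel'].round(3))
for q in ['board_foot','leg_edge','board_mid']: print(q,[(np.round(d['position'],1),round(d['conf'],2)) for d in imaging.tip_of('scene',q)],[(np.round(d['position'],1),round(d['conf'],2)) for d in imaging.tip_of('wrist',q)])
print('pred foot',proj(cs,f),proj(c,f),'edge',proj(cs,w([.101,0,.139])),proj(c,w([.101,0,.139])),'mid',proj(cs,w([0,0,.095])))
E
python3 chk.py
```

```text
21.3333 [ 0.16616609  0.46059152 -0.09169899] [-0.001  0.008 -0.005  0.01  -0.002  0.002  0.   ]
board_foot [(array([372.5, 238.5]), 0.82), (array([147.7, 177.9]), 0.81)] [(array([276.9, 153.9]), 0.56)]
leg_edge [(array([172.2, 123.1]), 0.87), (array([366.2, 237.2]), 0.68)] [(array([378.1, 176.1]), 0.71)]
board_mid [(array([137.4, 146.4]), 0.6), (array([375. , 221.9]), 0.59)] [(array([277.9, 169.9]), 0.73)]
pred foot [[374.82831991 237.6361623 ]] [[276.94342954 154.29581644]] edge [[366.98700392 236.21088663]] [[377.16381845 174.85248117]] mid [[376.96265446 218.78323409]]
```

View pics/s14.png

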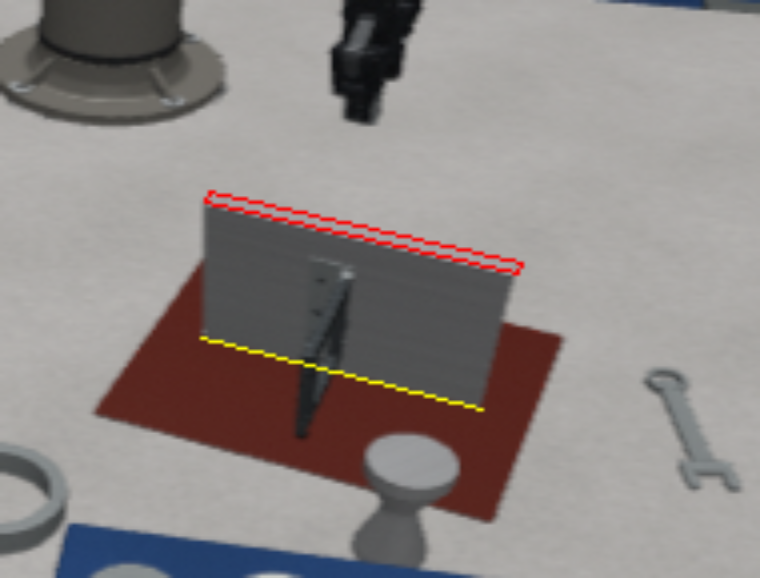

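View pics/w14.png

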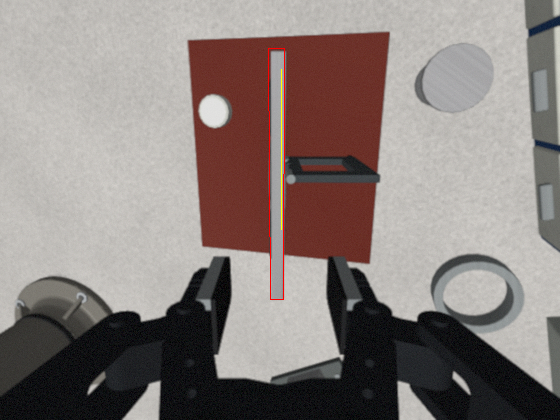

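```bash
python3 -c "
from h import *
im=imaging.grab_frame('top');cv2.imwrite('pics/top15.png',im)
a=cv2.imread('pics/top0.png'); d=(cv2.absdiff(a,im).max(2)>40).astype(np.uint8)*255; cv2.imwrite('pics/d15.png',np.where(d[...,None]>0,np.uint8([0,0,255]),im))
"
```

```text
(no output)
```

View pics/d15.png

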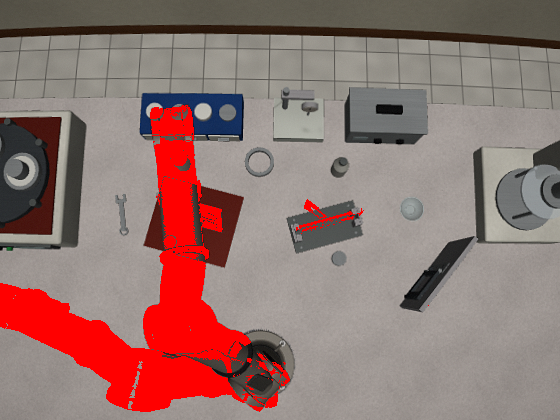

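Only the board and the arm show as changed. No difference appears at the bystanders in view, and the wrist picture shows the blank and jig stand in place. I'm handing in.

```bash
python3 -c "
from h import *
print(r.hand_in()); print(r.get_obs()['clock'])"
```

```text
the job is handed in; nothing more can be done
None
the job is handed in; nothing more can be done
```

The finish reference board is standing on the mat, leaning back on its open leg. I handed the job in at about 21 s of the 69 s allowed; hand-in gives no verdict.

- **Leg:** I pushed it with the shut fingertips until it met its stop, at about 1.55 rad open. It was held there at about 6 to 7 N for around 0.5 s; no reading passed 8 N.
- **Lift:** I gripped the top edge at 60 N and drew the board straight up; the pictures showed the leg still out.
- **Placing:** I tilted the board 14° and lowered it in small steps. It met the mat with about 12 N, then I released it and backed away.

**Last checks:**
- **Pose:** The wrist picture matches a 14° lean, square to the mat, to about a pixel. The bottom edge's middle is about 7 mm in front of the mat centre and 1 mm to one side.
- **Disagreements:** The mat centre differed by about 4 mm sideways between the top and wrist cameras, well inside tolerance. The scene camera read 1 to 3 pixels off the same pose.
- **Bystanders:** The top picture showed no change at the spanner, puck, bottle, ring or dish. The arm hid the blank and the jig stand there, so I checked those two only by eye in the wrist picture.
- **Leg foot:** I judged its contact with the mat from the lean and the pictures; I did not measure it.

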